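Stack the topping pots on the drinks counter

TASK

Set up the topping pots for the drinks counter. On the dark wooden stand put the green pot, then the yellow pot on top of it, and close that with the dark wooden lid; on the white stand put the blue pot and close it with the white lid. Everything should be upright, fully seated in the piece below and let go, and the tumbler, the tin and the creamer stay where they are.

Things in the scene. Friction and masses are not known exactly. Their poses are not given: they have to be found in the camera images.
- pot_green: green round stacking pot, open on top, upright. 58 mm tall: straight body 60 mm across (wall 3.5, inside 53 mm across, 45 deep) on an 8 mm high tapered foot, 40 mm across below, 46 at the shoulder. The foot drops into a stand's ring or a pot's mouth; on a pot the shoulder rests on the rim, its origin 50 mm above the lower pot's. Origin: centre of the foot's underside, z up. About 140 g.
- pot_yellow: yellow round stacking pot, open on top, upright. 58 mm tall: straight body 60 mm across (wall 3.5, inside 53 mm across, 45 deep) on an 8 mm high tapered foot, 40 mm across below, 46 at the shoulder. The foot drops into a stand's ring or a pot's mouth; on a pot the shoulder rests on the rim, its origin 50 mm above the lower pot's. Origin: centre of the foot's underside, z up. About 140 g.
- pot_blue: blue round stacking pot, open on top, upright. 58 mm tall: straight body 60 mm across (wall 3.5, inside 53 mm across, 45 deep) on an 8 mm high tapered foot, 40 mm across below, 46 at the shoulder. The foot drops into a stand's ring or a pot's mouth; on a pot the shoulder rests on the rim, its origin 50 mm above the lower pot's. Origin: centre of the foot's underside, z up. About 140 g.
- lid_dark: dark brown wood round lid, knob up. Disc 60 mm across, 8 thick, on an 8 mm high tapered plug (40 mm across below, 46 at the disc) that drops into a pot's mouth; central upright knob 18 mm across, 30 tall; 46 mm tall overall. Seated on a pot, its origin is 50 mm above the pot's. Origin: centre of the plug's underside, z up. About 70 g.
- lid_white: white round lid, knob up. Disc 60 mm across, 8 thick, on an 8 mm high tapered plug (40 mm across below, 46 at the disc) that drops into a pot's mouth; central upright knob 18 mm across, 30 tall; 46 mm tall overall. Seated on a pot, its origin is 50 mm above the pot's. Origin: centre of the plug's underside, z up. About 70 g.
- stand_dark: dark brown wood low round stand, fixed: disc 100 mm across, 6 mm thick, with a raised ring in its middle (inside 54 mm, outside 62 mm across, 6 mm above the disc). A pot's foot sits inside the ring on the disc: the seated pot's origin is 6 mm above the stand's. Origin: centre of its underside, z up.
- stand_white: white low round stand, fixed: disc 100 mm across, 6 mm thick, with a raised ring in its middle (inside 54 mm, outside 62 mm across, 6 mm above the disc). A pot's foot sits inside the ring on the disc: the seated pot's origin is 6 mm above the stand's. Origin: centre of its underside, z up.
- tumbler: bystander: a loose open amber glass tumbler, 52 mm diameter, 75 mm tall, to be left alone. Origin: centre of its underside.
- tin: bystander: a loose closed steel tin with a dark cap, 49 mm diameter, 70 mm tall, to be left alone. Origin: centre of its underside.
- creamer: bystander: a loose grey creamer, 50 mm diameter, 62 mm tall, to be left alone. Origin: centre of its underside.
Not all that is in view belongs to the job. What is shaped like the lid_dark but purple is not meant.

How it is judged:
By the outcome, as a careful person would: the job done as asked, in the order asked, and still so for the second after the job is handed in, with the robot touching nothing.
It also fails if it takes over 128 s, if anything falls off the work surface, if the arm or the gripper's body presses on something with over 40 N, if the wrist force passes 120 N, or if a joint passes its speed limit or range.

ROBOT

A 6-joint arm with a two-finger parallel gripper is mounted at the origin on the work surface. World frame = base frame: x ahead of the robot, y to its left, z up, the work surface at z = 0. Lengths are in m, angles in rad, forces in N, time in s.
With the tool pointing down it reaches from about 0.275 to 0.75 m from the base axis. Payload 10.2 kg.
Tool frame: the origin (TCP) lies midway between the tips of the shut fingers; the grasp point (between the pads) lies 19 mm behind it; x points along the fingers, y is the direction in which the jaws open and shut, and the axes are right-handed (so a half turn about x gives the same grasp; the last joint's range is limited). The gripper opens to 85 mm and grips with 20 to 120 N. Pads are 22 mm wide; open, the fingers measure 114 mm over their backs; the gripper's body (76 mm by 85 mm) begins 54 mm behind the grasp point. The pads swing forward as they close: fully open they stand 13 mm farther back than shut.
Start: joints at [0.972, 0.313, 1.498, -0, 1.331, -0.223], TCP at [0.193, 0.488, 0.231] pointing down, gripper open.
Joint ranges: [-2.94, 2.94], [-0.97, 2.17], [0.19, 2.56], [-1.23, 4.37], [0.02, 3.11], [-2.88, 2.88]. Speed limits (rad/s): [2.39, 2.39, 3.01, 3.14, 3.14, 3.14].

INTERFACE

Orientations are given as a unit quaternion [x, y, z, w].
In Python, from rig import robot gives the robot as it stands.
- The arm moves only by the tool carry_out, never from a script. Its argument "series" is a list that holds one entry, the list of rows, each a list of 5 numbers: the closure, from 0 (fully open) to 1 (shut), then the shift along the world's x, y, z in cm, then the turn about the world's z in degrees. In form: [[[claw, tx, ty, tz, turn], ...]]. A call has 1 to 5 rows; each row shifts and turns the pose as measured when the row begins; what a row does not reach is not made up. A row lasts 1/12 s, in which the tool goes at most 41.7 mm and 7.16 degrees, less where a joint would pass 70% of its speed; a pose out of reach is approached as far as the arm can. A call with a gripper value outside its range is refused whole. The fingers move at their own pace and stop on an object; "grip_force" is the grip in N (left out, the last holds). Time passes only in rows, so rows that do not move let the fingers close. It gives the time, the measured TCP pose, the force and the opening at its end, in the units of the state.
- robot.read_state(): the state, without advancing time (a new reading comes with each control period).
- robot.capture(name): name is "scene" or "top"; returns (picture, depth): 400x640x3 uint8, blue, green, red; 400x640 float32, m along the optical axis (not along the pixel's ray), 0 where there is no reading.
- robot.get_calibration(name): a dict with "camera_matrix" (3x3 intrinsics, pixels), "eye" and "orientation" of the camera in the world. Camera axes: x right, y down, z forward; pixel columns grow to the right and rows downward; lengths in m; the calibration is good to about 2 mm. A picture is of the moment at which its call begins. get_calibration takes no time and is no camera call.
- robot.sign_off(): hands the job in, once; it reports no verdict.
The state is a dict: "t": time; "qpos": joint angles; "joint_velocities": joint speeds; "joint_torque": joint torques, N m; "ee_pos": TCP position; "tool_rot": TCP orientation; "contact_force": force on the tool from outside, world axes, zero at the start; "wrist_torque": the same for the moment, N m; "width": opening from 0.0 (shut) to 1.0 (fully open).
Only numpy, scipy, OpenCV 4.12 (cv2) and the standard library are available. Lean on these libraries where they do the work, as an engineer would, in place of code of your own. Each camera call takes 0.05 s, during which the arm holds its last target.

## Working session

There is one attempt and no reset: what is moved stays moved. The work goes in short steps, Python scripts to look and compute and a tool call to move; the robot and the scene stay as the last step left them, time stands still between calls to the robot, and variables do not carry over. Pictures are saved under pics/ and viewed, and the job is handed in when it is done.

Besides the shell and the picture viewer there is one more tool, called after "Emit:" by a JSON object that holds its "name" and its "arguments", one argument or row to a line. carry_out: Moves the arm, as the interface text tells. Its arguments: {"type":"object","properties":{"series":{"type":"array"},"grip_force":{"type":"number"}},"required":["series"]}

```bash
ls; mkdir -p pics
python3 - <<'E'
from rig import robot
import cv2, numpy as np
for n in ("scene","top"):
    p,d=robot.capture(n); cv2.imwrite(f"pics/{n}0.png",p); np.save(f"pics/{n}0.npy",d)
    c=robot.get_calibration(n); print(n,c)
print(robot.read_state())
E
```

```text
pics
scene {'camera_matrix': array([[482.17952659,   0.        , 317.02410969],
       [  0.        , 482.17952659, 195.9566119 ],
       [  0.        ,   0.        ,   1.        ]]), 'eye': array([ 1.24948043, -0.41044028,  1.25642536]), 'orientation': array([ 0.84313754,  0.44860651, -0.14051732, -0.26100991])}
top {'camera_matrix': array([[425.25560006,   0.        , 324.99044604],
       [  0.        , 425.25560006, 201.70488247],
       [  0.        ,   0.        ,   1.        ]]), 'eye': array([0.46202417, 0.04315103, 1.29452743]), 'orientation': array([ 0.71267874, -0.70061942,  0.02847638, -0.02026183])}
{'t': 0.1, 'qpos': array([ 9.71596757e-01,  3.13375057e-01,  1.49837201e+00, -8.99022802e-07,
        1.33096874e+00, -2.23410043e-01]), 'joint_velocities': array([ 0.00036653, -0.00274707, -0.00214544, -0.00033582, -0.00111608,
       -0.00077985]), 'joint_torque': array([ 3.98028729e-03, -4.12903976e+01, -2.60142356e+01, -1.33285057e-04,
        2.96532919e-03,  3.61545290e-05]), 'ee_pos': array([0.192564  , 0.48816601, 0.23079791]), 'tool_rot': array([ 0.13171708,  0.69481984, -0.13244528,  0.69450288]), 'contact_force': array([ 0.44942844,  0.53336407, -0.37518258]), 'wrist_torque': array([-0.02099838, -0.03143963,  0.00927956]), 'width': 0.9994491913254382}
```

View pics/scene0.png

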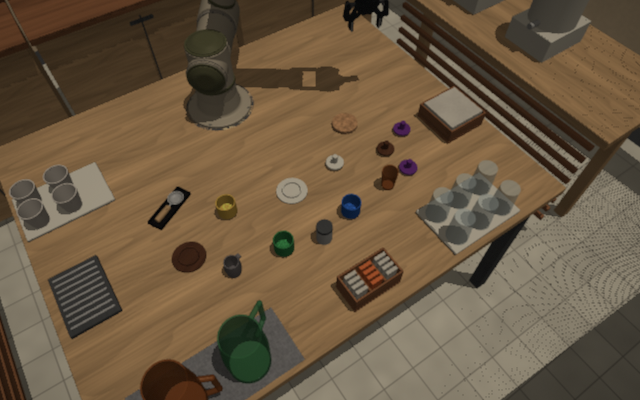

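View pics/top0.png

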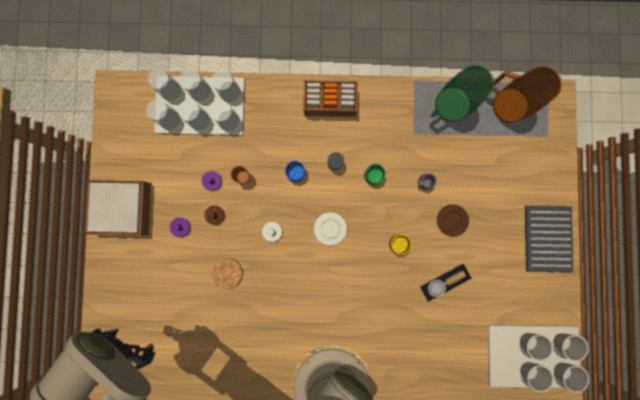

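The top view (image up = +x, left = +y) shows green pot (375,175), yellow (400,245), blue (296,172), dark lid (214,215), white lid (272,232), dark stand (453,220), white stand (330,228), tumbler (241,175), tin (336,162) and creamer (426,182). Purple decoy lids are at (211,181) and (180,227). Next I'll measure them.

```bash
cat > h.py <<'E'
import numpy as np, cv2
from rig import robot
from scipy.spatial.transform import Rotation as R
from scipy.optimize import least_squares
def cloud(n,d):
    c=robot.get_calibration(n);K=c["camera_matrix"];v,u=np.mgrid[:400,:640]
    P=np.stack([(u-K[0,2])/K[0,0]*d,(v-K[1,2])/K[1,1]*d,d],-1)
    W=P@R.from_quat(c["orientation"]).as_matrix().T+c["eye"]
    W[d<=0]=np.nan
    return W
def proj(n,X):
    c=robot.get_calibration(n);q=R.from_quat(c["orientation"]).as_matrix().T@(np.array(X)-c["eye"])
    K=c["camera_matrix"];return K[0,0]*q[0]/q[2]+K[0,2],K[1,1]*q[1]/q[2]+K[1,2]
def near(W,c,r,z0,z1):
    P=W.reshape(-1,3);m=(np.hypot(P[:,0]-c[0],P[:,1]-c[1])<r)&(P[:,2]>z0)&(P[:,2]<z1)
    return P[m]
def enc(P):
    (x,y),r=cv2.minEnclosingCircle(P[:,:2].astype(np.float32)*1000);return np.round([x,y,r],1)
E
python3 - <<'E'
from h import *
T=cloud("top",np.load("pics/top0.npy"));S=cloud("scene",np.load("pics/scene0.npy"))
px=dict(green=(375,175),yellow=(400,245),blue=(296,172),lid_dark=(214,215),lid_white=(272,232),stand_dark=(453,220),stand_white=(330,228),tumbler=(241,175),tin=(336,162),creamer=(426,182),p1=(211,181),p2=(180,227),bisc=(228,273))
for k,(u,v) in px.items():
    c=T[v,u]
    for it in range(3):
        P=near(T,c,.06 if 'stand' in k else .04,.004,.2); 
        c=(P.min(0)+P.max(0))/2
    zt=np.percentile(P[:,2],97)
    Q=P[P[:,2]>zt-.012] if 'lid' not in k else P[(P[:,2]<.03)]
    QS=near(S,c,.06 if 'stand' in k else .04,.004,.2); 
    print(k,"bbox",np.round(c*1000),"ztop",round(zt*1000,1),"n",len(P),"top",enc(Q),"knob",np.round(P[P[:,2]>.035].mean(0)*1000) if 'lid' in k else '',"scene z",np.round(np.percentile(QS[:,2],97)*1000), enc(QS[QS[:,2]>np.percentile(QS[:,2],97)-.012]))
tb=near(T,(.45,0),.02,-.1,.1);print(np.median(T[100:330,100:580,2]))
E
```

```text
green bbox [ 630. -122.   34.] ztop 60.9 n 380 top [ 635.1 -114.7   30. ] knob  scene z 60.0 [ 634.3 -115.7   31.5]
yellow bbox [ 424. -189.   34.] ztop 59.5 n 392 top [ 428.8 -192.    30. ] knob  scene z 60.0 [ 428.7 -192.8   31.7]
blue bbox [641. 121.  34.] ztop 61.0 n 372 top [639.3 121.9  30.1] knob  scene z 60.0 [637.7 121.7  32.1]
lid_dark bbox [501. 354.  28.] ztop 46.6 n 339 top [501.9 353.   39.7] knob [506. 363.  45.] scene z 47.0 [506.3 361.9   9.8]
lid_white bbox [457. 183.  28.] ztop 46.1 n 336 top [456.8 182.6  39.9] knob [459. 188.  45.] scene z 47.0 [457.5 186.4  12.2]
stand_dark bbox [ 499. -367.   11.] ztop 14.1 n 765 top [ 499.2 -366.7   58.9] knob  scene z 14.0 [ 499.6 -366.2   59.3]
stand_white bbox [469.  15.  12.] ztop 14.0 n 721 top [470.4  15.6  59.8] knob  scene z 14.0 [470.8  17.2  58.1]
tumbler bbox [628. 292.  42.] ztop 77.8 n 281 top [623.  281.3  26. ] knob  scene z 77.0 [621.4 281.   28.1]
tin bbox [655.   0.  41.] ztop 75.0 n 289 top [670.1   2.9  24.4] knob  scene z 74.0 [667.    2.7  26.2]
creamer bbox [ 614. -280.   36.] ztop 64.5 n 262 top [ 614.5 -266.8   26. ] knob  scene z 64.0 [ 617.6 -267.8   27. ]
p1 bbox [611. 377.  29.] ztop 47.2 n 335 top [610.  375.7   9.1] knob  scene z 46.0 [608.7 374.3   9.5]
p2 bbox [467. 459.  27.] ztop 46.3 n 331 top [468.  465.5   8.5] knob  scene z 47.0 [466.3 465.4  10.7]
bisc bbox [333. 315.  13.] ztop 18.8 n 571 top [333.1 314.6  39.9] knob  scene z 19.0 [333.3 314.5  39.8]
nan
```

Run:
```python
from h import *
T=cloud("top",np.load("pics/top0.npy"));S=cloud("scene",np.load("pics/scene0.npy"))
for W in (T,S):
  P=near(W,(.53,-.12),.03,-.1,.1); print("table",np.median(P[:,2]))
  for k,c in dict(stand_dark=(.4995,-.3665),stand_white=(.4705,.016)).items():
    c=np.array(c)
    P=near(W,c,.06,.0105,.02);print(k,len(P),enc(P),P.mean(0)*1000)
    P=near(W,c,.06,.004,.02);print('  all',len(P),enc(P),P.mean(0)*1000)
  for k,c in dict(lid_dark=(.506,.362),lid_white=(.458,.187)).items():
    P=near(W,c,.033,.013,.022);print(k,len(P),enc(P),P.mean(0)*1000, 'knob',enc(near(W,c,.03,.04,.06)))
```

```text
table 0.0004104404208545853
stand_dark 115 [ 501.3 -357.9   47.6] [ 502.11762666 -357.62199626   12.58778435]
  all 770 [ 499.6 -366.9   59.3] [ 501.85941578 -359.93582159    7.7837261 ]
stand_white 83 [471.4  14.   48.1] [471.04170929  16.38891852  12.81093059]
  all 721 [470.4  15.6  59.8] [470.70826895  15.37332675   7.59423273]
lid_dark 235 [507.1 363.2  30.1] [506.71363382 362.07024476  16.47557876] knob [506.7 363.1   8.7]
lid_white 250 [459.4 188.9  29.8] [459.28742764 187.89759687  16.63481103] knob [459.2 188.7   8.7]
table 0.0003479795368542815
stand_dark 121 [ 504.7 -360.8   47.7] [ 506.17696342 -361.62513916   12.47290399]
  all 719 [ 499.7 -366.    59.5] [ 502.87828861 -360.47160448    7.85324036]
stand_white 92 [470.1  10.5  47.9] [468.95761624  13.76854397  12.83225816]
  all 535 [471.8  16.7  59. ] [471.66870429  13.12466649   7.92263968]
lid_dark 139 [507.4 362.7  31.3] [509.08336083 358.88305318  16.82954641] knob [506.3 361.9   9.8]
lid_white 151 [459.  187.6  31.2] [461.45645906 184.82239308  16.66944815] knob [459.7 188.2   9.7]
```

Run:
```python
from h import *
T=cloud("top",np.load("pics/top0.npy"));S=cloud("scene",np.load("pics/scene0.npy"))
for n,W in (("top",T),("scene",S)):
  for k,c in dict(stand_dark=(.501,-.36),stand_white=(.471,.015)).items():
    for lo,hi,r in ((.003,.0165,.054),(.0105,.0165,.036)):
      c2=np.array(c)
      for i in range(10):
        P=near(W,c2,r,lo,hi); c2=P[:,:2].mean(0)
      ms=np.round(c2*1000,1)
      f=least_squares(lambda p:np.hypot(P[:,0]-p[0],P[:,1]-p[1])-.029,c2,loss="soft_l1",f_scale=.002).x if r<.04 else c2
      print(n,k,len(P),ms,np.round(f*1000,1))
img=cv2.imread("pics/top0.png")
a=cv2.resize(img[190:260,300:370],(400,400),interpolation=cv2.INTER_NEAREST);b=cv2.resize(img[185:255,418:488],(400,400),interpolation=cv2.INTER_NEAREST)
cv2.imwrite("pics/st.png",np.hstack([a,b]))
```

```text
top stand_dark 797 [ 502.2 -357.8] [ 502.2 -357.8]
top stand_dark 92 [ 503.  -355.6] [ 502.9 -357.8]
top stand_white 771 [471.1  15. ] [471.1  15. ]
top stand_white 69 [470.9  17.9] [470.6  14.8]
scene stand_dark 780 [ 503.9 -359.6] [ 503.9 -359.6]
scene stand_dark 90 [ 505.3 -365.5] [ 502.4 -359.6]
scene stand_white 580 [472.3  12.8] [472.3  12.8]
scene stand_white 57 [472.1  15.3] [470.4  13. ]
```

View pics/st.png

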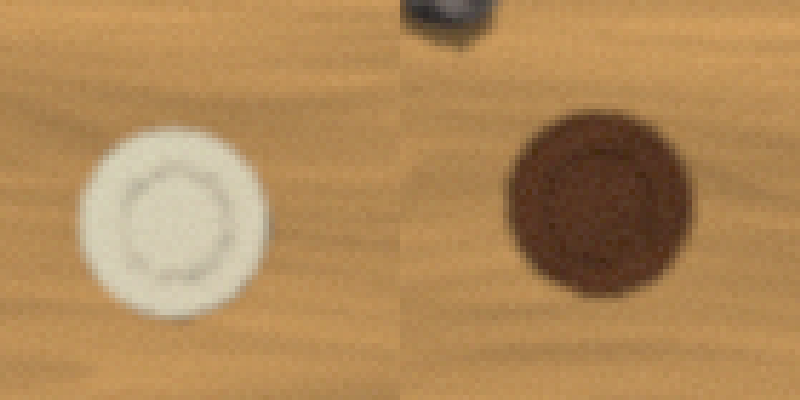

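Run:
```python
from h import *
print(np.round(R.from_quat(robot.read_state()["tool_rot"]).as_matrix(),3))
```

```text
[[-0.001  0.367  0.93 ]
 [-0.001  0.93  -0.367]
 [-1.    -0.001 -0.   ]]
```

Emit:
{"name": "carry_out", "arguments": {
  "series": [
    [[0, 2.4, -3.3, 0, 0], [0, 2.4, -3.3, 0, 0], [0, 2.4, -3.3, 0, 0], [0, 2.4, -3.3, 0, 0], [0, 2.4, -3.3, 0, 0]]
  ],
  "grip_force": 40
}}

```text
t: 0.52
ee_pos: [0.3104, 0.3211, 0.2286]
tool_rot: [0.127, 0.697, -0.129, 0.694]
contact_force: [0.7, 0.8, -0.4]
width: 0.999
```

Emit:
{"name": "carry_out", "arguments": {
  "series": [
    [[0, 2.4, -3.3, 0, 0], [0, 2.4, -3.3, 0, 0], [0, 2.4, -3.3, 0, 0], [0, 2.4, -3.3, 0, 0], [0, 2.4, -3.3, 0, 0]]
  ]
}}

```text
t: 0.93
ee_pos: [0.4305, 0.1505, 0.2282]
tool_rot: [0.127, 0.697, -0.128, 0.694]
contact_force: [0.4, 0.9, 0.6]
width: 1.003
```

Emit:
{"name": "carry_out", "arguments": {
  "series": [
    [[0, 2.4, -3.3, 0, 0], [0, 2.4, -3.3, 0, 0], [0, 2.4, -3.3, 0, 0], [0, 2.4, -3.3, 0, 0], [0, 2.4, -3.3, -1, 0]]
  ]
}}

```text
t: 1.35
ee_pos: [0.5506, -0.0192, 0.2193]
tool_rot: [0.127, 0.697, -0.129, 0.694]
contact_force: [0.0, -0.1, -0.3]
width: 1.001
```

Emit:
{"name": "carry_out", "arguments": {
  "series": [
    [[0, 2.4, -3.3, -2, 0], [0, 2.4, -3.3, -2, 0], [0, 2.4, -3.3, -1, 0], [0, 0, 0, 0, 0]]
  ]
}}

```text
t: 1.68
ee_pos: [0.6184, -0.1182, 0.1682]
tool_rot: [0.129, 0.697, -0.131, 0.693]
contact_force: [-0.7, 0.4, -0.4]
width: 1.001
```

Emit:
{"name": "carry_out", "arguments": {
  "series": [
    [[0, 1.6, 0.3, -2, 0], [0, 0, 0, -3.0, 0], [0, 0, 0, -2, 0], [0, 0, 0, -1, 0], [0, 0, 0, 0, 0]]
  ]
}}

```text
t: 2.1
ee_pos: [0.6345, -0.1174, 0.0821]
tool_rot: [0.131, 0.698, -0.132, 0.691]
contact_force: [-0.3, -0.7, -0.4]
width: 1.0
```

Emit:
{"name": "carry_out", "arguments": {
  "series": [
    [[0, 0, 0.2, -2.5, 0], [0, 0, 0, -2, 0], [0, 0, 0, -1.4, 0], [0, 0, 0, -0.7, 0], [0, 0, 0, 0, 0]]
  ]
}}

```text
t: 2.52
ee_pos: [0.6363, -0.1151, 0.0195]
tool_rot: [0.13, 0.696, -0.132, 0.694]
contact_force: [0.9, 0.1, -0.5]
width: 1.0
```

Emit:
{"name": "carry_out", "arguments": {
  "series": [
    [[0.3, 0, 0, 0, 0], [0.5, 0, 0, 0, 0], [0.7, 0, 0, 0, 0], [0.7, 0, 0, 0, 0], [0.7, 0, 0, 0, 0]]
  ]
}}

```text
t: 2.93
ee_pos: [0.6385, -0.1157, 0.0249]
tool_rot: [0.13, 0.694, -0.133, 0.696]
contact_force: [0.7, -0.0, -1.1]
width: 0.696
```

Emit:
{"name": "carry_out", "arguments": {
  "series": [
    [[0.8, 0, 0, 0, 0], [0.8, 0, 0, 0, 0], [0.8, 0, 0, 1.5, 0], [0.8, 0, 0, 3, 0], [0.8, 0, 0, 3, 0]]
  ]
}}

```text
t: 3.35
ee_pos: [0.6347, -0.1143, 0.0952]
tool_rot: [0.13, 0.698, -0.132, 0.691]
contact_force: [1.0, 0.1, -1.4]
width: 0.693
```

```bash
cat > snap.py <<'E'
import sys
from h import *
def snap(tag):
    out={}
    for n in ("scene","top"):
        p,d=robot.capture(n); cv2.imwrite(f"pics/{n}{tag}.png",p); np.save(f"pics/{n}{tag}.npy",d); out[n]=(p,d,cloud(n,d))
    return out
def crop(p,X,n,s=60,z=6):
    u,v=map(int,proj(n,X)); u0=max(u-s,0);v0=max(v-s//1,0)
    return cv2.resize(p[v0:v0+2*s,u0:u0+2*s],(400,400),interpolation=cv2.INTER_CUBIC)
if __name__=="__main__":
    o=snap(sys.argv[1]);s=robot.read_state();X=s["ee_pos"] if len(sys.argv)<5 else list(map(float,sys.argv[2:5]))
    cv2.imwrite(f"pics/c{sys.argv[1]}.png",np.hstack([crop(o[n][0],X,n) for n in("scene","top")]))
    print({k:np.round(s[k],4) for k in("t","qpos","ee_pos","contact_force","width")})
    print(np.round(R.from_quat(s["tool_rot"]).as_matrix(),3))
E
python3 snap.py 1
```

```text
{'t': np.float64(3.45), 'qpos': array([-0.3581,  0.6971,  1.2504, -0.0038,  1.1931, -1.5545]), 'ee_pos': array([ 0.6373, -0.1153,  0.1   ]), 'contact_force': array([ 0.1528,  0.1146, -0.0377]), 'width': np.float64(0.6979)}
[[-0.     0.364  0.931]
 [-0.004  0.931 -0.364]
 [-1.    -0.003  0.001]]
```

View pics/c1.png

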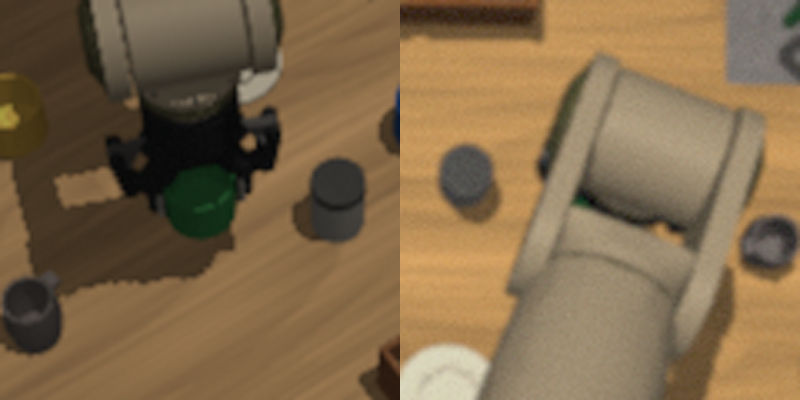

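```bash
cat > held.py <<'E'
import sys
from snap import *
HS=dict(green=(55,85),yellow=(20,34),blue=(100,125))
def held(tag,color,n="scene",r=.030,c0=None,R0=.07):
    p=cv2.imread(f"pics/{n}{tag}.png");W=cloud(n,np.load(f"pics/{n}{tag}.npy"))
    h=cv2.cvtColor(p,cv2.COLOR_BGR2HSV);lo,hi=HS[color]
    m=(h[...,0]>=lo)&(h[...,0]<=hi)&(h[...,1]>110)&(h[...,2]>25)
    m=cv2.erode(m.astype(np.uint8),np.ones((3,3)))>0
    P=W[m];c=np.array(c0 if c0 is not None else robot.read_state()["ee_pos"])[:2]
    P=P[np.hypot(*(P[:,:2]-c).T)<R0];P=P[~np.isnan(P[:,0])]
    zm,zx=np.percentile(P[:,2],[2,98])
    Q=P[(P[:,2]>zm+.012)&(P[:,2]<zx-.003)]
    f=least_squares(lambda q:np.hypot(Q[:,0]-q[0],Q[:,1]-q[1])-r,c+[-.01,.0],loss="soft_l1",f_scale=.002)
    print(n,color,len(Q),"ctr",np.round(f.x*1000,1),"z",np.round([zm*1000,zx*1000],1),"res",np.round(np.median(np.abs(f.fun))*1000,2))
    return f.x
if __name__=="__main__":
    held(sys.argv[1],sys.argv[2],c0=list(map(float,sys.argv[3:5])) if len(sys.argv)>3 else None)
E
python3 held.py 1 green; python3 held.py 0 green .635 -.115;python3 held.py 0 yellow .429 -.192;python3 held.py 0 blue .639 .122
```

```text
scene green 134 ctr [ 631.1 -113. ] z [ 82.4 133. ] res 0.91
scene green 165 ctr [ 635.3 -114.7] z [ 9.4 58.9] res 1.75
scene yellow 195 ctr [ 428.7 -191.9] z [10.3 59.5] res 1.79
scene blue 170 ctr [639.7 121.8] z [10.1 58.5] res 1.9
```

Emit:
{"name": "carry_out", "arguments": {
  "series": [
    [[0.8, 0, 0, 3, 0], [0.8, -1.3, -2, 2, 0], [0.8, -1.9, -3.6, 0, 0], [0.8, -1.9, -3.6, 0, 0], [0.8, -1.9, -3.6, 0, 0]]
  ]
}}

```text
t: 3.87
ee_pos: [0.5667, -0.2394, 0.1495]
tool_rot: [0.126, 0.696, -0.128, 0.695]
contact_force: [0.4, -1.0, -2.0]
width: 0.693
```

Emit:
{"name": "carry_out", "arguments": {
  "series": [
    [[0.8, -1.9, -3.6, 0, 0], [0.8, -1.9, -3.6, 0, 0], [0.8, -1.3, -2.4, 0, 0], [0.8, 0, 0, 0, 0], [0.8, 0, 0, 0, 0]]
  ]
}}

```text
t: 4.28
ee_pos: [0.5077, -0.345, 0.1458]
tool_rot: [0.129, 0.697, -0.13, 0.693]
contact_force: [0.1, 0.6, -1.2]
width: 0.694
```

Emit:
{"name": "carry_out", "arguments": {
  "series": [
    [[0.8, -0.1, -1.5, -2, 0], [0.8, 0, 0, -2, 0], [0.8, 0, 0, -1, 0], [0.8, 0, 0, 0, 0], [0.8, 0, 0, 0, 0]]
  ]
}}

```text
t: 4.7
ee_pos: [0.5084, -0.3568, 0.0928]
tool_rot: [0.129, 0.697, -0.129, 0.693]
contact_force: [0.5, 0.0, -1.0]
width: 0.697
```

```bash
python3 -c "
from h import *
print(robot.read_state()['ee_pos'])"; python3 snap.py 2; python3 held.py 2 green
```

```text
[ 0.50841493 -0.35683096  0.09279129]
{'t': np.float64(4.8), 'qpos': array([-0.7992,  0.6526,  1.3484, -0.0035,  1.1442, -2.0024]), 'ee_pos': array([ 0.5085, -0.3572,  0.0935]), 'contact_force': array([ 0.1825, -0.3802, -0.6943]), 'width': np.float64(0.6926)}
[[-0.005  0.358  0.934]
 [ 0.     0.934 -0.358]
 [-1.    -0.001 -0.005]]
scene green 165 ctr [ 506.  -352.5] z [ 80.1 129.9] res 1.35
```

View pics/c2.png

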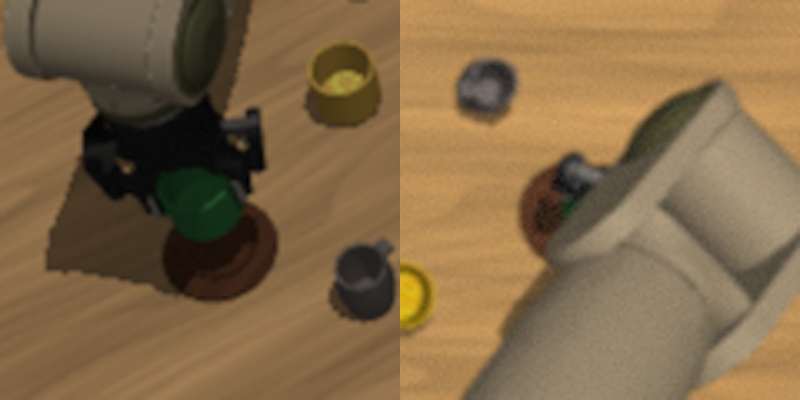

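Emit:
{"name": "carry_out", "arguments": {
  "series": [
    [[0.8, -0.3, -0.3, -1.5, 0], [0.8, 0, 0, -1.5, 0], [0.8, 0, 0, -1, 0], [0.8, 0, 0, 0, 0], [0.8, 0, 0, 0, 0]]
  ]
}}

```text
t: 5.22
ee_pos: [0.5084, -0.3604, 0.0576]
tool_rot: [0.126, 0.695, -0.13, 0.696]
contact_force: [-0.6, -0.2, -1.8]
width: 0.694
```

Emit:
{"name": "carry_out", "arguments": {
  "series": [
    [[0.8, -0.3, 0, -1.0, 0], [0.8, 0, 0, -0.6, 0], [0.8, 0, 0, -0.3, 0], [0.8, 0, 0, 0, 0]]
  ]
}}

```text
t: 5.55
ee_pos: [0.506, -0.3608, 0.0392]
tool_rot: [0.125, 0.694, -0.13, 0.697]
contact_force: [-0.4, 0.4, -1.8]
width: 0.695
```

Emit:
{"name": "carry_out", "arguments": {
  "series": [
    [[0.8, 0, 0, -0.4, 0], [0.8, 0, 0, -0.3, 0], [0.8, 0, 0, -0.2, 0], [0.8, 0, 0, 0, 0]]
  ]
}}

```text
t: 5.88
ee_pos: [0.5062, -0.361, 0.0296]
tool_rot: [0.125, 0.693, -0.131, 0.698]
contact_force: [-0.8, -0.2, -1.2]
width: 0.695
```

Emit:
{"name": "carry_out", "arguments": {
  "series": [
    [[0.8, 0, 0, -0.2, 0], [0.8, 0, 0, -0.2, 0], [0.8, 0, 0, -0.2, 0], [0.8, 0, 0, 0, 0]]
  ]
}}

```text
t: 6.22
ee_pos: [0.5071, -0.3617, 0.0295]
tool_rot: [0.124, 0.692, -0.131, 0.699]
contact_force: [0.2, 0.0, -2.1]
width: 0.698
```

```bash
python3 snap.py 3; python3 held.py 3 green
```

```text
{'t': np.float64(6.3167), 'qpos': array([-0.8061,  0.73  ,  1.4003, -0.0038,  0.998 , -2.0123]), 'ee_pos': array([ 0.5072, -0.3618,  0.0291]), 'contact_force': array([ 0.336 ,  0.541 , -1.7314]), 'width': np.float64(0.6973)}
[[ 0.007  0.355  0.935]
 [-0.012  0.935 -0.355]
 [-1.    -0.009  0.011]]
scene green 134 ctr [ 504.3 -357.4] z [16.7 66.4] res 1.6
```

View pics/c3.png

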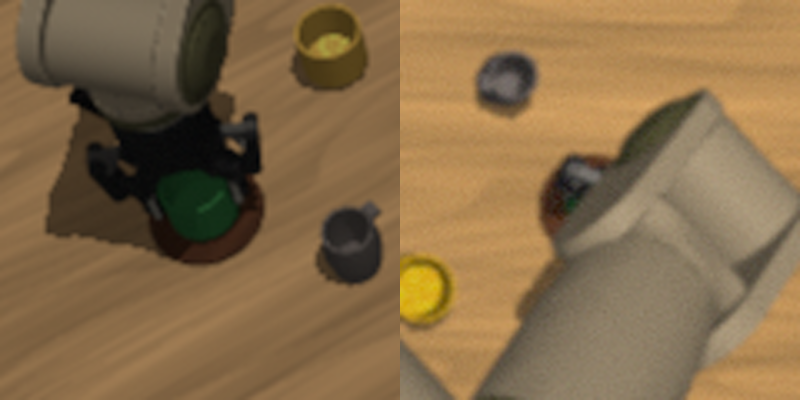

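Emit:
{"name": "carry_out", "arguments": {
  "series": [
    [[0.8, 0, 0, -0.4, 0], [0.8, 0, 0, -0.4, 0]]
  ]
}}

```text
t: 6.48
ee_pos: [0.5086, -0.3626, 0.0282]
tool_rot: [0.123, 0.691, -0.132, 0.7]
contact_force: [-15.7, 13.2, 43.9]
width: 0.694
```

Emit:
{"name": "carry_out", "arguments": {
  "series": [
    [[0.6, 0, 0, 0.2, 0], [0.2, 0, 0, 0, 0], [0, 0, 0, 0, 0], [0, 0, 0, 0, 0], [0, 0, 0, 0.5, 0]]
  ]
}}

```text
t: 6.9
ee_pos: [0.5088, -0.3627, 0.0355]
tool_rot: [0.122, 0.691, -0.132, 0.7]
contact_force: [-0.3, 0.4, -0.2]
width: 1.0
```

Emit:
{"name": "carry_out", "arguments": {
  "series": [
    [[0, 0, 0, 2, 0], [0, 0, 0, 4, 0], [0, 0, 0, 4, 0], [0, -1, 2, 3, 0], [0, -2, 3.6, 0, 0]]
  ]
}}

```text
t: 7.32
ee_pos: [0.4777, -0.3086, 0.1673]
tool_rot: [0.125, 0.692, -0.132, 0.699]
contact_force: [1.4, -0.3, 0.4]
width: 0.997
```

Emit:
{"name": "carry_out", "arguments": {
  "series": [
    [[0, -1.6, 3.8, 0, 0], [0, -1.6, 3.8, 0, 0], [0, -1.3, 3, -2, 0], [0, -0.3, 0.6, -2, 0], [0, 0, 0, 0, 0]]
  ]
}}

```text
t: 7.73
ee_pos: [0.425, -0.1884, 0.1296]
tool_rot: [0.124, 0.69, -0.133, 0.701]
contact_force: [0.5, 0.8, -0.3]
width: 1.001
```

```bash
python3 snap.py 4 .503 -.358 .05; python3 held.py 4 green .503 -.358
python3 - <<'E'
from h import *
for n in("top","scene"):
    W=cloud(n,np.load(f"pics/{n}4.npy"))
    P=near(W,(.503,-.358),.036,.052,.08);print(n,len(P),enc(P),np.percentile(P[:,2],[5,50,95]))
E
```

```text
{'t': np.float64(7.8333), 'qpos': array([-0.669 ,  0.2868,  1.8149, -0.0056,  1.0158, -1.8713]), 'ee_pos': array([ 0.427 , -0.1909,  0.1322]), 'contact_force': array([ 0.3593, -0.1845, -0.286 ]), 'width': np.float64(1.0005)}
[[ 0.016  0.358  0.934]
 [-0.019  0.934 -0.357]
 [-1.    -0.012  0.022]]
scene green 215 ctr [ 507.  -359.8] z [16.2 66.2] res 2.06
top 125 [ 507.1 -360.2   30.6] [0.05331703 0.06229683 0.06733266]
scene 164 [ 506.3 -361.1   31.4] [0.05338312 0.06107888 0.06727889]
```

View pics/c4.png

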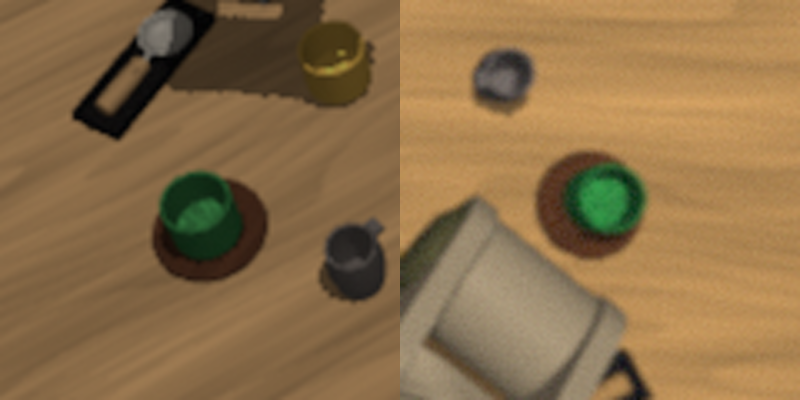

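```bash
cat > rim.py <<'E'
from h import *
def rim(tag,c,zt,n,r0=.024,r1=.034):
    W=cloud(n,np.load(f"pics/{n}{tag}.npy"))
    P=near(W,c,.036,zt-.006,zt+.008)
    d=np.hypot(*(P[:,:2]-c).T);P=P[(d>r0)&(d<r1)];a=np.degrees(np.arctan2(P[:,1]-c[1],P[:,0]-c[0]))
    for k in range(-180,180,45):
        q=P[(a>=k)&(a<k+45)];
        if len(q)>2: print(n,k,len(q),np.round(np.percentile(q[:,2],85)*1000,1))
if __name__=="__main__":
    import sys
    t,x,y,z=sys.argv[1],*map(float,sys.argv[2:5])
    rim(t,np.array([x,y]),z,"top");rim(t,np.array([x,y]),z,"scene")
E
python3 rim.py 4 .5068 -.3605 .064; echo ref; python3 rim.py 0 .6347 -.1152 .058
```

```text
top -180 10 66.1
top -135 14 65.7
top -90 13 67.5
top -45 12 66.9
top 0 10 67.0
top 45 14 67.3
top 90 14 65.0
top 135 9 65.3
scene -180 18 65.8
scene -135 13 64.5
scene -90 11 65.8
scene -45 17 67.4
scene 0 15 67.2
scene 45 11 64.7
scene 90 12 65.9
scene 135 16 66.7
ref
top -180 9 60.9
top -135 6 58.8
top -90 13 60.5
top -45 14 61.4
top 0 11 60.0
top 45 9 61.4
top 90 10 60.4
top 135 11 59.4
scene -180 14 57.9
scene -135 13 60.4
scene -90 15 58.7
scene -45 19 58.1
scene 0 9 59.4
scene 45 10 60.0
scene 90 12 59.1
scene 135 17 59.8
```

Emit:
{"name": "carry_out", "arguments": {
  "series": [
    [[0, 1.8, -3.7, 0, 0], [0, 1.8, -3.7, 0, 0], [0, 1.8, -3.7, 0, 0], [0, 1.8, -3.7, -1, 0], [0, 0.8, -2.0, -2, 0]]
  ]
}}

```text
t: 8.25
ee_pos: [0.5099, -0.3656, 0.1109]
tool_rot: [0.12, 0.685, -0.136, 0.706]
contact_force: [0.2, -0.7, 0.9]
width: 1.001
```

Emit:
{"name": "carry_out", "arguments": {
  "series": [
    [[0, 0, -0.2, -2, 0], [0, 0, 0, -2, 0], [0, 0, 0, 0, 0]]
  ]
}}

```text
t: 8.5
ee_pos: [0.5109, -0.3777, 0.068]
tool_rot: [0.122, 0.684, -0.14, 0.706]
contact_force: [0.3, 1.5, -1.1]
width: 0.996
```

```bash
cat > tilt.py <<'E'
from h import *
s=robot.read_state();M=R.from_quat(s["tool_rot"]).as_matrix()
print("t",s["t"],"ee",np.round(s["ee_pos"]*1000,1),"tilt deg",np.round(np.degrees(M[:2,0]),2),"yaw y-axis",np.round(np.degrees(np.arctan2(M[1,1],M[0,1])),1),"q",np.round(s["qpos"],2),"F",np.round(s["contact_force"],1),"w",round(s["width"],3), "qd",np.round(s["joint_velocities"],2))
E
python3 tilt.py
```

```text
t 8.5 ee [ 510.9 -377.7   68. ] tilt deg [ 1.52 -1.77] yaw y-axis 68.7 q [-0.82  0.69  1.36 -0.    1.05 -2.02] F [ 0.3  1.5 -1.1] w 0.996 qd [-0.02 -0.02 -0.1  -0.    0.06 -0.  ]
```

Emit:
{"name": "carry_out", "arguments": {
  "series": [
    [[0, -0.4, 1.7, 0, 0], [0, 0, 0, 0, 0]]
  ]
}}

```text
t: 8.67
ee_pos: [0.5072, -0.3633, 0.0691]
tool_rot: [0.122, 0.683, -0.141, 0.706]
contact_force: [0.2, 1.3, 0.0]
width: 1.004
```

```bash
python3 tilt.py
```

```text
t 8.6667 ee [ 507.2 -363.3   69.1] tilt deg [ 1.55 -1.81] yaw y-axis 68.5 q [-0.81  0.66  1.4  -0.    1.04 -2.  ] F [0.2 1.3 0. ] w 1.004 qd [-0.05  0.03 -0.14 -0.01  0.03 -0.03]
```

Emit:
{"name": "carry_out", "arguments": {
  "series": [
    [[0, 0, 0, 3, -7.1], [0, 0, 0, 0, -7.1], [0, 0, 0, 0, -7.1], [0, 0, 0, 0, -7.1], [0, 0, 0, 0, -7.1]]
  ]
}}

```text
t: 9.08
ee_pos: [0.5097, -0.3693, 0.1102]
tool_rot: [0.326, 0.608, -0.354, 0.632]
contact_force: [0.1, -0.0, -0.7]
width: 1.002
```

Emit:
{"name": "carry_out", "arguments": {
  "series": [
    [[0, 0, 0, 0, -7.1], [0, 0, 0, 0, -7.1], [0, 0, 0, 0, -7.1], [0, 0, 0, 0, -7.1], [0, 0, 0, 0, -7.1]]
  ]
}}

```text
t: 9.5
ee_pos: [0.5126, -0.3758, 0.1213]
tool_rot: [-0.496, -0.474, 0.532, -0.497]
contact_force: [0.5, 0.1, -0.5]
width: 1.001
```

```bash
python3 tilt.py
```

```text
t 9.5 ee [ 512.6 -375.8  121.3] tilt deg [-0.87 -3.41] yaw y-axis -3.3 q [-0.8   0.64  1.3  -0.06  1.18 -0.72] F [ 0.5  0.1 -0.5] w 1.001 qd [ 0.01  0.03 -0.12 -0.05  0.14  1.51]
```

Emit:
{"name": "carry_out", "arguments": {
  "series": [
    [[0, 0, 0, 0, -7.1], [0, 0, 0, 0, -7.1], [0, 0, 0, 0, -7.1], [0, 0, 0, 0, -7.1], [0, 0, 0, 0, -7.1]]
  ]
}}

```text
t: 9.92
ee_pos: [0.5152, -0.3818, 0.1321]
tool_rot: [-0.617, -0.293, 0.659, -0.314]
contact_force: [0.2, 0.3, -1.1]
width: 1.004
```

Emit:
{"name": "carry_out", "arguments": {
  "series": [
    [[0, 0, 0, 0, -7.1], [0, 0, 0, 0, -7.1], [0, 0, 0, 0, -7.1], [0, 0, 0, 0, -7.1], [0, 0, 0, 0, -7.1]]
  ]
}}

```text
t: 10.33
ee_pos: [0.5176, -0.3876, 0.143]
tool_rot: [-0.679, -0.085, 0.722, -0.1]
contact_force: [0.2, 0.3, -0.1]
width: 1.0
```

```bash
python3 tilt.py
```

```text
t 10.3333 ee [ 517.6 -387.6  143. ] tilt deg [-3.3  -1.66] yaw y-axis -74.9 q [-0.8   0.67  1.18 -0.06  1.31  0.53] F [ 0.2  0.3 -0.1] w 1.0 qd [-0.02  0.04 -0.14  0.03  0.16  1.45]
```

Emit:
{"name": "carry_out", "arguments": {
  "series": [
    [[0, -0.1, 0.12, -0.2, -7.1], [0, -0.1, 0.12, -0.2, -7.1], [0, -0.1, 0.12, -0.2, -7.1], [0, -0.1, 0.12, -0.2, -7.1], [0, -0.1, 0.12, -0.2, -7.1]]
  ]
}}

```text
t: 10.75
ee_pos: [0.5148, -0.3874, 0.1439]
tool_rot: [-0.675, 0.132, 0.715, 0.123]
contact_force: [-0.5, -0.4, 0.4]
width: 0.999
```

Emit:
{"name": "carry_out", "arguments": {
  "series": [
    [[0, -0.1, 0.12, -0.2, -7.1], [0, -0.1, 0.12, -0.2, -7.1], [0, -0.1, 0.12, -0.2, -7.1], [0, -0.1, 0.12, -0.2, -7.1], [0, -0.1, 0.12, -0.2, -3.0]]
  ]
}}

```text
t: 11.17
ee_pos: [0.5117, -0.387, 0.1441]
tool_rot: [-0.617, 0.316, 0.65, 0.313]
contact_force: [0.4, 0.1, -0.2]
width: 1.003
```

```bash
python3 tilt.py
```

```text
t 11.1667 ee [ 511.7 -387.   144.1] tilt deg [-2.5  1. ] yaw y-axis -142.8 q [-0.82  0.67  1.18 -0.02  1.33  1.68] F [ 0.4  0.1 -0.2] w 1.003 qd [-0.02 -0.03  0.05  0.02 -0.04  0.59]
```

Emit:
{"name": "carry_out", "arguments": {
  "series": [
    [[0, -0.4, 1.3, -3, 0], [0, -0.3, 1.3, -3, 0], [0, 0, 0.1, -2, 0], [0, 0, 0, 0, 0]]
  ]
}}

```text
t: 11.5
ee_pos: [0.5067, -0.3649, 0.0707]
tool_rot: [-0.621, 0.32, 0.644, 0.313]
contact_force: [0.0, 0.0, 0.4]
width: 0.997
```

```bash
python3 tilt.py
```

```text
t 11.5 ee [ 506.7 -364.9   70.7] tilt deg [-1.91  0.37] yaw y-axis -143.2 q [-0.8   0.7   1.33 -0.02  1.14  1.71] F [0.  0.  0.4] w 0.997 qd [ 0.   -0.05 -0.05  0.    0.05 -0.  ]
```

Emit:
{"name": "carry_out", "arguments": {
  "series": [
    [[0, 0.1, 0.5, -2, 0], [0, 0, 0, -2, 0], [0, 0, 0, -0.4, 0], [0, 0, 0, 0, 0]]
  ]
}}

```text
t: 11.83
ee_pos: [0.5111, -0.3652, 0.0344]
tool_rot: [-0.624, 0.322, 0.64, 0.312]
contact_force: [0.9, -0.2, 0.8]
width: 1.0
```

```bash
python3 tilt.py
```

```text
t 11.8333 ee [ 511.1 -365.2   34.4] tilt deg [-1.45 -0.13] yaw y-axis -143.2 q [-0.8   0.75  1.35 -0.02  1.06  1.71] F [ 0.9 -0.2  0.8] w 1.0 qd [-0.01 -0.01 -0.03 -0.    0.02 -0.  ]
```

Emit:
{"name": "carry_out", "arguments": {
  "series": [
    [[0, -0.5, 0.5, -0.8, 0], [0.3, -0.1, 0.1, -0.1, 0], [0.6, -0.1, 0.1, -0.1, 0], [0.8, -0.1, 0.1, -0.1, 0], [0.8, -0.1, 0.1, -0.1, 0]]
  ]
}}

```text
t: 12.25
ee_pos: [0.5053, -0.3611, 0.0315]
tool_rot: [-0.629, 0.323, 0.635, 0.311]
contact_force: [-0.2, 0.0, -1.7]
width: 0.688
```

```bash
python3 tilt.py
```

```text
t 12.25 ee [ 505.3 -361.1   31.5] tilt deg [-0.93 -0.68] yaw y-axis -143.3 q [-0.8   0.73  1.39 -0.02  1.02  1.71] F [-0.2  0.  -1.7] w 0.688 qd [-0.   -0.03  0.05 -0.   -0.04 -0.  ]
```

Emit:
{"name": "carry_out", "arguments": {
  "series": [
    [[0.8, 0, 0, 0.3, 0], [0.8, -0.3, 0.2, 0.1, 0], [0.8, -0.3, 0.2, 0, 0], [0.8, -0.1, 0.1, -0.2, 0]]
  ]
}}

```text
t: 12.58
ee_pos: [0.4981, -0.3562, 0.0351]
tool_rot: [-0.629, 0.324, 0.635, 0.311]
contact_force: [-0.1, 0.2, -0.6]
width: 0.687
```

```bash
python3 tilt.py
```

```text
t 12.5833 ee [ 498.1 -356.2   35.1] tilt deg [-0.87 -0.74] yaw y-axis -143.3 q [-0.8   0.71  1.42 -0.02  1.01  1.71] F [-0.1  0.2 -0.6] w 0.687 qd [-0.    0.    0.07 -0.   -0.08  0.  ]
```

Emit:
{"name": "carry_out", "arguments": {
  "series": [
    [[0.8, 0.3, -0.25, -0.2, 0], [0.8, 0, 0, -0.3, 0], [0.8, -0.05, 0.05, -0.3, 0]]
  ]
}}

```text
t: 12.83
ee_pos: [0.5015, -0.3596, 0.0306]
tool_rot: [-0.631, 0.324, 0.633, 0.31]
contact_force: [-12.9, 9.1, 43.0]
width: 0.689
```

```bash
python3 tilt.py
```

```text
t 12.8333 ee [ 501.5 -359.6   30.6] tilt deg [-0.73 -0.94] yaw y-axis -143.3 q [-0.8   0.72  1.41 -0.02  1.01  1.71] F [-12.9   9.1  43. ] w 0.689 qd [-0.   -0.    0.01 -0.01 -0.04  0.  ]
```

Emit:
{"name": "carry_out", "arguments": {
  "series": [
    [[0.5, 0, 0, 0.1, 0], [0.1, 0, 0, 0, 0], [0, 0, 0, 0, 0], [0, 0, 0, 1.5, 0], [0, 0, 0, 4, 0]]
  ]
}}

```text
t: 13.25
ee_pos: [0.4995, -0.3576, 0.0808]
tool_rot: [-0.627, 0.323, 0.637, 0.311]
contact_force: [0.1, 0.3, 0.2]
width: 0.999
```

Emit:
{"name": "carry_out", "arguments": {
  "series": [
    [[0, -0.3, 1, 4, 0], [0, -1.7, 3.7, 2, 0], [0, -1.7, 3.7, 0, 0], [0, -1.7, 3.7, 0, 0], [0, -1.5, 3.0, 0, 0]]
  ]
}}

```text
t: 13.67
ee_pos: [0.4321, -0.2113, 0.1461]
tool_rot: [-0.63, 0.326, 0.632, 0.312]
contact_force: [0.9, -0.2, -0.8]
width: 1.004
```

```bash
python3 tilt.py; python3 snap.py 5 .503 -.358 .05; python3 held.py 5 green .503 -.358
python3 - <<'E'
from h import *
for n in("top","scene"):
    W=cloud(n,np.load(f"pics/{n}5.npy"))
    P=near(W,(.503,-.358),.036,.052,.08);print(n,len(P),enc(P),np.percentile(P[:,2],[5,50,95]))
E
python3 rim.py 5 .503 -.358 .064
```

```text
t 13.6667 ee [ 432.1 -211.3  146.1] tilt deg [-0.66 -0.97] yaw y-axis -143.6 q [-0.69  0.31  1.74 -0.02  1.09  1.83] F [ 0.9 -0.2 -0.8] w 1.004 qd [ 0.33 -0.68  0.96 -0.01 -0.3   0.34]
{'t': np.float64(13.7667), 'qpos': array([-0.686 ,  0.3065,  1.7461, -0.0227,  1.0904,  1.8285]), 'ee_pos': array([ 0.4312, -0.2093,  0.1458]), 'contact_force': array([ 0.8974, -0.6694,  0.4389]), 'width': np.float64(1.0027)}
[[-0.014 -0.803 -0.595]
 [-0.015 -0.595  0.803]
 [-1.     0.02  -0.004]]
scene green 220 ctr [ 503.3 -358.5] z [15.5 66.4] res 2.0
top 119 [ 504.4 -358.5   30.5] [0.05362017 0.06306091 0.06765   ]
scene 153 [ 503.1 -359.6   31. ] [0.05323709 0.06220634 0.06784769]
top -180 10 66.0
top -135 11 63.8
top -90 13 65.1
top -45 13 65.9
top 0 12 65.9
top 45 12 66.3
top 90 11 65.5
top 135 12 68.4
scene -180 16 66.4
scene -135 14 67.6
scene -90 13 67.8
scene -45 16 66.4
scene 0 13 64.0
scene 45 12 66.3
scene 90 10 66.8
scene 135 12 65.0
```

View pics/c5.png

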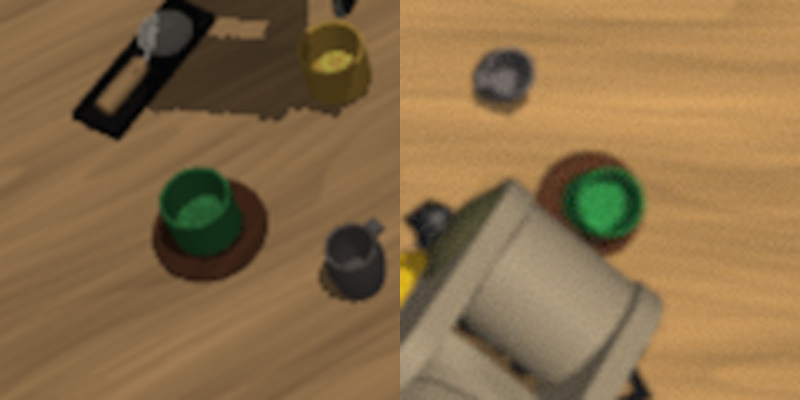

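Emit:
{"name": "carry_out", "arguments": {
  "series": [
    [[0, -0.2, 1.7, -2, 0], [0, 0, 0, -3, 0], [0, 0, 0, -2, 0], [0, 0, 0, 0, 0]]
  ]
}}

```text
t: 14.1
ee_pos: [0.4305, -0.1923, 0.0747]
tool_rot: [0.632, -0.325, -0.631, -0.31]
contact_force: [-0.2, 0.2, -1.9]
width: 0.998
```

```bash
python3 tilt.py
```

```text
t 14.1 ee [ 430.5 -192.3   74.7] tilt deg [-0.5  -1.08] yaw y-axis -143.4 q [-0.66  0.39  1.84 -0.03  0.9   1.86] F [-0.2  0.2 -1.9] w 0.998 qd [-0.   -0.02 -0.04 -0.    0.04 -0.  ]
```

Emit:
{"name": "carry_out", "arguments": {
  "series": [
    [[0, -0.2, 0, -2, 0], [0, 0, 0, -2, 0], [0, 0, 0, -1.2, 0], [0, 0, 0, -0.2, 0]]
  ]
}}

```text
t: 14.43
ee_pos: [0.4308, -0.1951, 0.0208]
tool_rot: [0.633, -0.326, -0.63, -0.31]
contact_force: [-0.4, -1.0, 0.3]
width: 1.001
```

```bash
python3 tilt.py
```

```text
t 14.4333 ee [ 430.8 -195.1   20.8] tilt deg [-0.34 -1.21] yaw y-axis -143.4 q [-0.66  0.49  1.88 -0.03  0.76  1.86] F [-0.4 -1.   0.3] w 1.001 qd [-0.    0.03 -0.02 -0.   -0.03 -0.  ]
```

Emit:
{"name": "carry_out", "arguments": {
  "series": [
    [[0.1, -0.2, 0.25, 0, 0], [0.4, 0, 0.05, -0.05, 0], [0.7, 0, 0.05, -0.05, 0], [0.8, 0, 0, -0.05, 0], [0.8, 0, 0, 0, 0]]
  ]
}}

```text
t: 14.85
ee_pos: [0.4308, -0.1936, 0.0229]
tool_rot: [0.635, -0.326, -0.628, -0.31]
contact_force: [-0.4, 0.0, -1.3]
width: 0.689
```

```bash
python3 tilt.py
```

```text
t 14.85 ee [ 430.8 -193.6   22.9] tilt deg [-0.12 -1.4 ] yaw y-axis -143.5 q [-0.66  0.49  1.88 -0.03  0.76  1.87] F [-0.4  0.  -1.3] w 0.689 qd [ 0.   -0.02 -0.01  0.    0.01  0.  ]
```

Emit:
{"name": "carry_out", "arguments": {
  "series": [
    [[0.8, 0, 0, 2, 0], [0.8, 0, 0, 4, 0], [0.8, 0, 0, 4, 0], [0.8, 0, 0, 3, 0], [0.8, 0, 0, 0, 0]]
  ]
}}

```text
t: 15.27
ee_pos: [0.429, -0.1922, 0.1588]
tool_rot: [0.634, -0.326, -0.629, -0.31]
contact_force: [0.8, -0.3, -0.4]
width: 0.69
```

```bash
python3 tilt.py; python3 snap.py 6; python3 held.py 6 yellow
```

```text
t 15.2667 ee [ 429.  -192.2  158.8] tilt deg [-0.26 -1.27] yaw y-axis -143.5 q [-0.66  0.27  1.76 -0.02  1.1   1.85] F [ 0.8 -0.3 -0.4] w 0.69 qd [-0.    0.02  0.06  0.   -0.05 -0.  ]
{'t': np.float64(15.3667), 'qpos': array([-0.6599,  0.2706,  1.7702, -0.0228,  1.0978,  1.8547]), 'ee_pos': array([ 0.4275, -0.1911,  0.1542]), 'contact_force': array([ 0.1926, -0.634 , -1.9731]), 'width': np.float64(0.6903)}
[[-0.01  -0.804 -0.595]
 [-0.018 -0.595  0.804]
 [-1.     0.019 -0.008]]
scene yellow 153 ctr [ 430.4 -187.3] z [148.5 196.2] res 1.18
```

Emit:
{"name": "carry_out", "arguments": {
  "series": [
    [[0.8, 1.6, -3.5, 0, 0], [0.8, 1.6, -3.5, 0, 0], [0.8, 1.6, -3.5, 0, 0], [0.8, 1.6, -3.5, 0, 0], [0.8, 1.0, -2, 0, 0]]
  ]
}}

```text
t: 15.78
ee_pos: [0.4993, -0.3504, 0.1454]
tool_rot: [-0.626, 0.322, 0.638, 0.311]
contact_force: [0.1, -0.2, -2.1]
width: 0.687
```

Emit:
{"name": "carry_out", "arguments": {
  "series": [
    [[0.8, -0.1, 0.1, -0.2, 0], [0.8, -0.1, 0.1, -0.2, 0], [0.8, -0.1, 0.1, -0.2, 0]]
  ]
}}

```text
t: 16.03
ee_pos: [0.4952, -0.35, 0.1319]
tool_rot: [-0.623, 0.322, 0.64, 0.313]
contact_force: [-0.2, -0.0, -1.8]
width: 0.693
```

```bash
python3 tilt.py; python3 snap.py 7; python3 held.py 7 yellow;python3 held.py 7 green .5036 -.3588; python3 tilt.py
```

```text
t 16.0333 ee [ 495.2 -350.   131.9] tilt deg [-1.59 -0.01] yaw y-axis -143.4 q [-0.8   0.59  1.35 -0.02  1.22  1.71] F [-0.2 -0.  -1.8] w 0.693 qd [ 0.    0.01  0.12  0.   -0.09  0.  ]
{'t': np.float64(16.1333), 'qpos': array([-0.7989,  0.5883,  1.349 , -0.0212,  1.2241,  1.7106]), 'ee_pos': array([ 0.4951, -0.3493,  0.1324]), 'contact_force': array([-1.0884,  0.5435, -3.0352]), 'width': np.float64(0.6886)}
[[-0.028 -0.802 -0.597]
 [ 0.    -0.597  0.802]
 [-1.     0.022  0.017]]
scene yellow 120 ctr [ 496.5 -345.2] z [120.8 168.8] res 1.12
scene green 174 ctr [ 503.2 -357.9] z [15.8 65.5] res 1.6
t 16.1333 ee [ 495.1 -349.3  132.4] tilt deg [-1.61  0.01] yaw y-axis -143.3 q [-0.8   0.59  1.35 -0.02  1.22  1.71] F [-1.1  0.5 -3. ] w 0.689 qd [ 0.   -0.02 -0.03  0.    0.01 -0.  ]
```

View pics/c7.png

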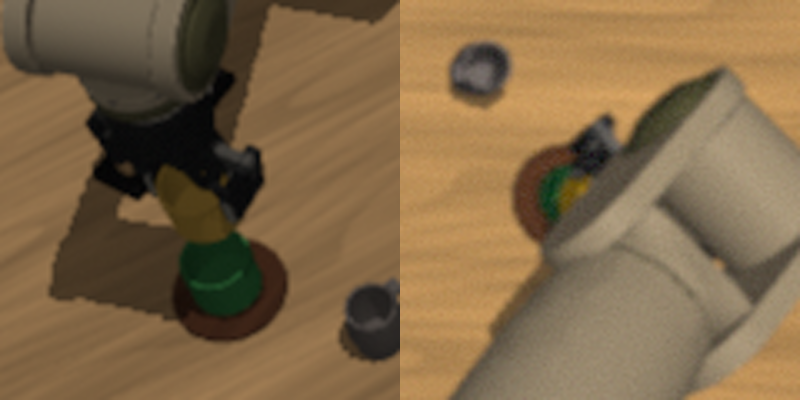

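Emit:
{"name": "carry_out", "arguments": {
  "series": [
    [[0.8, 0.7, -1.1, -1, 0], [0.8, 0, 0, -1.2, 0], [0.8, 0, 0, -1.0, 0], [0.8, -0.1, 0.1, -0.3, 0]]
  ]
}}

```text
t: 16.47
ee_pos: [0.5011, -0.3563, 0.0967]
tool_rot: [-0.624, 0.321, 0.641, 0.312]
contact_force: [0.1, 0.2, -2.5]
width: 0.685
```

```bash
python3 tilt.py; python3 snap.py 8; python3 held.py 8 yellow;python3 held.py 8 green .5036 -.3588; python3 tilt.py
```

```text
t 16.4667 ee [ 501.1 -356.3   96.7] tilt deg [-1.56 -0.02] yaw y-axis -143.2 q [-0.8   0.64  1.35 -0.02  1.16  1.71] F [ 0.1  0.2 -2.5] w 0.685 qd [ 0.01 -0.02  0.12  0.   -0.1   0.  ]
{'t': np.float64(16.5667), 'qpos': array([-0.8   ,  0.6437,  1.3523, -0.0215,  1.1642,  1.708 ]), 'ee_pos': array([ 0.5011, -0.3563,  0.0977]), 'contact_force': array([ 0.0198, -0.3907, -1.5458]), 'width': np.float64(0.6883)}
[[-0.027 -0.8   -0.599]
 [-0.001 -0.599  0.801]
 [-1.     0.022  0.016]]
scene yellow 122 ctr [ 501.9 -351.8] z [ 85.4 134.3] res 1.13
scene green 121 ctr [ 501.4 -359.4] z [16.3 67.1] res 1.0
t 16.5667 ee [ 501.1 -356.3   97.7] tilt deg [-1.55 -0.03] yaw y-axis -143.2 q [-0.8   0.64  1.35 -0.02  1.16  1.71] F [ 0.  -0.4 -1.5] w 0.688 qd [-0.   -0.01 -0.03 -0.    0.01 -0.  ]
```

View pics/c8.png

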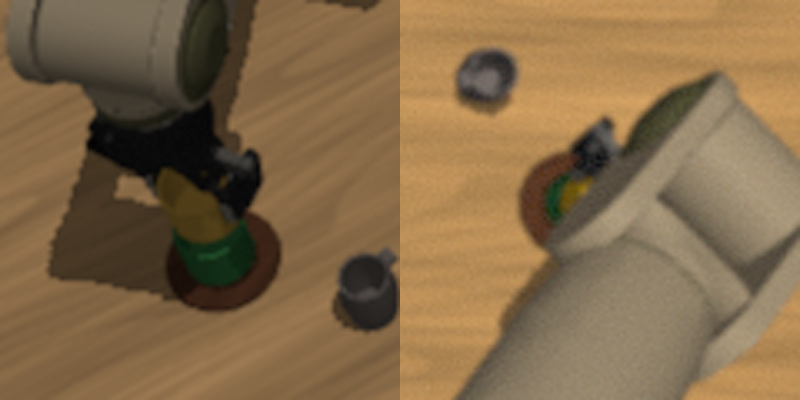

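Emit:
{"name": "carry_out", "arguments": {
  "series": [
    [[0.8, 0.1, -0.6, -0.3, 0], [0.8, -0.05, 0, -0.3, 0], [0.8, -0.05, 0, -0.2, 0]]
  ]
}}

```text
t: 16.82
ee_pos: [0.5016, -0.3627, 0.091]
tool_rot: [-0.625, 0.321, 0.64, 0.312]
contact_force: [-0.0, 0.0, -2.2]
width: 0.69
```

```bash
python3 tilt.py
```

```text
t 16.8167 ee [ 501.6 -362.7   91. ] tilt deg [-1.43 -0.15] yaw y-axis -143.2 q [-0.81  0.66  1.35 -0.02  1.15  1.7 ] F [-0.   0.  -2.2] w 0.69 qd [-0.02  0.02  0.03 -0.   -0.06 -0.01]
```

Emit:
{"name": "carry_out", "arguments": {
  "series": [
    [[0.8, 0.05, 0.05, -0.5, 0], [0.8, -0.05, 0.05, -0.5, 0], [0.8, -0.05, 0.05, -0.3, 0]]
  ]
}}

```text
t: 17.07
ee_pos: [0.5014, -0.3617, 0.0778]
tool_rot: [-0.626, 0.322, 0.639, 0.312]
contact_force: [2.0, 2.1, 18.1]
width: 0.685
```

```bash
python3 tilt.py
```

```text
t 17.0667 ee [ 501.4 -361.7   77.8] tilt deg [-1.33 -0.24] yaw y-axis -143.2 q [-0.81  0.67  1.36 -0.02  1.12  1.7 ] F [ 2.   2.1 18.1] w 0.685 qd [ 0.    0.01  0.03  0.02 -0.09  0.  ]
```

Emit:
{"name": "carry_out", "arguments": {
  "series": [
    [[0.5, 0, 0, 0, 0], [0.1, 0, 0, -0.1, 0], [0, 0, 0, 0, 0], [0, 0, 0, 1.5, 0], [0, 0, 0, 4, 0]]
  ]
}}

```text
t: 17.48
ee_pos: [0.4992, -0.3592, 0.1255]
tool_rot: [-0.621, 0.32, 0.643, 0.313]
contact_force: [-0.5, -0.8, -0.1]
width: 0.995
```

Emit:
{"name": "carry_out", "arguments": {
  "series": [
    [[0, 0, 0.5, 4, 0], [0, -0.7, 4, 2, 0], [0, -0.7, 4, 0, 0], [0, 0, 4.1, 0, 0], [0, 0, 4.1, 0, 0]]
  ]
}}

```text
t: 17.9
ee_pos: [0.4853, -0.1985, 0.1931]
tool_rot: [-0.625, 0.325, 0.637, 0.314]
contact_force: [1.8, 0.4, -0.0]
width: 0.998
```

```bash
python3 tilt.py; python3 snap.py 9 .503 -.358 .08; python3 held.py 9 green .503 -.358;python3 held.py 9 yellow .503 -.358
python3 - <<'E'
from h import *
for n in("top","scene"):
    W=cloud(n,np.load(f"pics/{n}9.npy"))
    P=near(W,(.503,-.358),.036,.100,.13);print(n,len(P),enc(P),np.percentile(P[:,2],[5,50,95]))
E
python3 rim.py 9 .503 -.358 .114
```

```text
t 17.9 ee [ 485.3 -198.5  193.1] tilt deg [-1.24 -0.3 ] yaw y-axis -143.7 q [-0.6   0.35  1.54 -0.02  1.26  1.91] F [ 1.8  0.4 -0. ] w 0.998 qd [ 0.77 -0.46  0.65  0.01 -0.19  0.78]
{'t': np.float64(18.0), 'qpos': array([-0.5982,  0.3524,  1.5463, -0.0165,  1.2596,  1.9097]), 'ee_pos': array([ 0.4855, -0.195 ,  0.1931]), 'contact_force': array([ 0.2171, -0.7602, -0.0546]), 'width': np.float64(0.9969)}
[[-0.023 -0.803 -0.596]
 [-0.004 -0.596  0.803]
 [-1.     0.02   0.011]]
scene green 57 ctr [ 501.7 -359.9] z [22.7 54.4] res 1.27
scene yellow 241 ctr [ 502.5 -358.6] z [ 66.2 115.2] res 2.06
top 19 [ 524.7 -369.7   14.3] [0.10392915 0.11349308 0.11709546]
scene 192 [ 502.8 -360.7   31.9] [0.10131773 0.11122668 0.11662944]
top -90 4 115.8
top -45 10 116.1
scene -180 21 115.2
scene -135 13 114.7
scene -90 14 115.1
scene -45 16 116.4
scene 0 16 115.2
scene 45 13 114.7
scene 90 11 116.6
scene 135 22 115.3
```

View pics/c9.png

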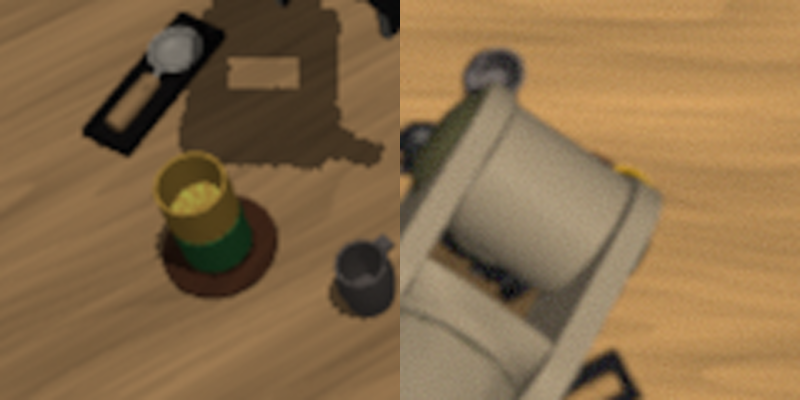

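Emit:
{"name": "carry_out", "arguments": {
  "series": [
    [[0, 0.15, 4.1, 0, 6], [0, 0.15, 4.1, 0, 6], [0, 0.15, 4.1, 0, 6], [0, 0.15, 4.1, 0, 6], [0, 0.15, 4.1, 0, 6]]
  ]
}}

```text
t: 18.42
ee_pos: [0.4922, 0.0063, 0.1933]
tool_rot: [-0.689, 0.146, 0.697, 0.133]
contact_force: [2.1, -1.0, 0.6]
width: 0.998
```

Emit:
{"name": "carry_out", "arguments": {
  "series": [
    [[0, 0.15, 4.1, 0, 6], [0, 0.15, 4.1, 0, 6], [0, 0.15, 4.1, 0, 6], [0, 0.15, 4.1, 0, 6], [0, 0.15, 4.1, 0, 6]]
  ]
}}

```text
t: 18.83
ee_pos: [0.4987, 0.2149, 0.1937]
tool_rot: [-0.704, -0.046, 0.706, -0.062]
contact_force: [0.5, 0.0, 0.9]
width: 0.999
```

```bash
python3 tilt.py
```

```text
t 18.8333 ee [498.7 214.9 193.7] tilt deg [-0.1  -1.29] yaw y-axis -81.3 q [ 0.2   0.39  1.49 -0.02  1.27  1.63] F [0.5 0.  0.9] w 0.999 qd [ 0.93  0.42 -0.61 -0.    0.17 -0.38]
```

Emit:
{"name": "carry_out", "arguments": {
  "series": [
    [[0, 0.2, 4.1, 0, 3], [0, 0.2, 4.1, 0, 2], [0, 0.2, 4.1, -1, 0], [0, 0.1, 1.5, -2, 0], [0, 0, 0, 0, 0]]
  ]
}}

```text
t: 19.25
ee_pos: [0.5044, 0.3609, 0.1629]
tool_rot: [0.701, 0.083, -0.701, 0.098]
contact_force: [-0.3, -0.1, -1.7]
width: 0.999
```

```bash
python3 tilt.py
```

```text
t 19.25 ee [504.4 360.9 162.9] tilt deg [ 0.17 -1.2 ] yaw y-axis -75.3 q [ 0.44  0.58  1.27 -0.02  1.29  1.76] F [-0.3 -0.1 -1.7] w 0.999 qd [ 0.02 -0.03 -0.07 -0.01  0.05 -0.01]
```

Emit:
{"name": "carry_out", "arguments": {
  "series": [
    [[0, 0.1, 0.05, -4, 0], [0, 0, 0, -4, 0], [0, 0, 0, -3, 0], [0, 0, 0, -1, 0], [0, -0.1, -0.1, -0.2, 0]]
  ]
}}

```text
t: 19.67
ee_pos: [0.5068, 0.359, 0.0428]
tool_rot: [0.704, 0.084, -0.699, 0.098]
contact_force: [0.1, -0.7, 0.6]
width: 1.002
```

```bash
python3 tilt.py
```

```text
t 19.6667 ee [506.8 359.   42.8] tilt deg [ 0.55 -1.1 ] yaw y-axis -75.2 q [ 0.44  0.72  1.39 -0.02  1.04  1.76] F [ 0.1 -0.7  0.6] w 1.002 qd [-0.03  0.    0.09 -0.   -0.07 -0.02]
```

Emit:
{"name": "carry_out", "arguments": {
  "series": [
    [[0, -0.1, 0.25, -1, 0], [0, -0.05, 0, -0.9, 0], [0, -0.05, 0, -0.3, 0]]
  ]
}}

```text
t: 19.92
ee_pos: [0.5072, 0.3611, 0.0234]
tool_rot: [0.706, 0.084, -0.697, 0.097]
contact_force: [0.3, 0.7, -1.2]
width: 1.004
```

```bash
python3 tilt.py
```

```text
t 19.9167 ee [507.2 361.1  23.4] tilt deg [ 0.84 -0.98] yaw y-axis -75.3 q [ 0.44  0.74  1.39 -0.03  1.    1.77] F [ 0.3  0.7 -1.2] w 1.004 qd [ 0.    0.02  0.02 -0.   -0.06  0.01]
```

Emit:
{"name": "carry_out", "arguments": {
  "series": [
    [[0.3, -0.1, 0, -0.4, 0], [0.6, -0.1, 0, -0.15, 0], [0.9, -0.1, 0, -0.15, 0], [1, -0.1, 0, -0.15, 0], [1, -0.1, 0, -0.15, 0]]
  ]
}}

```text
t: 20.33
ee_pos: [0.5037, 0.3622, 0.0161]
tool_rot: [0.708, 0.084, -0.695, 0.096]
contact_force: [-3.7, 10.0, 18.9]
width: 0.298
```

```bash
python3 tilt.py
```

```text
t 20.3333 ee [503.7 362.2  16.1] tilt deg [ 1.17 -0.78] yaw y-axis -75.4 q [ 0.44  0.75  1.41 -0.03  0.97  1.77] F [-3.7 10.  18.9] w 0.298 qd [ 0.02 -0.02  0.01  0.05 -0.06  0.01]
```

Emit:
{"name": "carry_out", "arguments": {
  "series": [
    [[1, 0.2, 0, 0.4, 0], [1, 0, 0, 0, 0], [1, 0, 0, -0.05, 0]]
  ]
}}

```text
t: 20.58
ee_pos: [0.5058, 0.3627, 0.0205]
tool_rot: [0.708, 0.085, -0.694, 0.096]
contact_force: [0.5, -0.1, -0.9]
width: 0.194
```

```bash
python3 tilt.py
```

```text
t 20.5833 ee [505.8 362.7  20.5] tilt deg [ 1.24 -0.74] yaw y-axis -75.3 q [ 0.44  0.74  1.4  -0.03  0.98  1.77] F [ 0.5 -0.1 -0.9] w 0.194 qd [-0.    0.   -0.01 -0.   -0.01 -0.  ]
```

Emit:
{"name": "carry_out", "arguments": {
  "series": [
    [[1, 0, 0, 2, 0], [1, 0, 0, 4, 0], [1, 0, 0, 4, 0], [1, 0, 0, 4, 0], [1, 0, -1, 3, 0]]
  ]
}}

```text
t: 21.0
ee_pos: [0.5002, 0.3503, 0.1873]
tool_rot: [0.702, 0.083, -0.701, 0.098]
contact_force: [1.0, 0.0, -0.3]
width: 0.196
```

```bash
python3 tilt.py; python3 snap.py 10
```

```text
t 21.0 ee [500.2 350.3 187.3] tilt deg [ 0.24 -1.24] yaw y-axis -75.3 q [ 0.43  0.54  1.28 -0.02  1.33  1.75] F [ 1.   0.  -0.3] w 0.196 qd [-0.2  -0.47 -0.18 -0.01  0.69 -0.21]
{'t': np.float64(21.1), 'qpos': array([ 0.426 ,  0.5371,  1.2759, -0.0228,  1.3268,  1.747 ]), 'ee_pos': array([0.5021, 0.3493, 0.19  ]), 'contact_force': array([ 0.2974, -0.6069, -0.8017]), 'width': np.float64(0.1967)}
[[ 0.011  0.252 -0.968]
 [-0.019 -0.967 -0.253]
 [-1.     0.022 -0.006]]
```

View pics/c10.png

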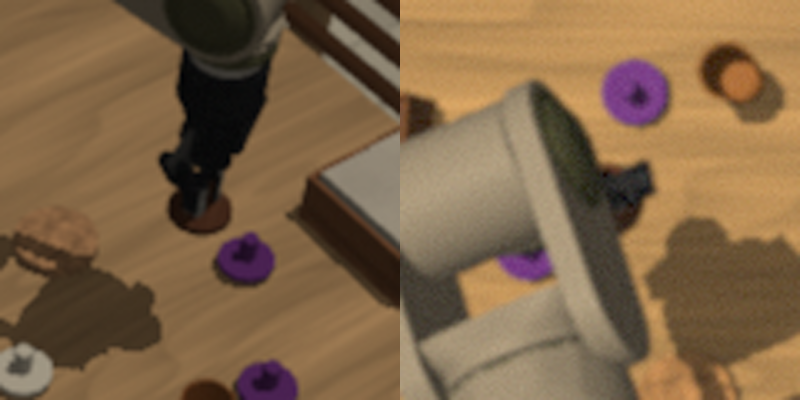

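Emit:
{"name": "carry_out", "arguments": {
  "series": [
    [[1, 0, -4.1, 0, 0], [1, 0, -4.1, 0, 0], [1, 0, -4.1, 0, 0], [1, 0, -4.1, 0, 0], [1, 0, -4.1, 0, 0]]
  ]
}}

```text
t: 21.52
ee_pos: [0.4987, 0.1443, 0.186]
tool_rot: [0.703, 0.087, -0.699, 0.1]
contact_force: [0.5, -1.2, -0.1]
width: 0.196
```

Emit:
{"name": "carry_out", "arguments": {
  "series": [
    [[1, 0, -4.1, 0, 0], [1, 0, -4.1, 0, 0], [1, 0, -4.1, 0, 0], [1, 0, -4.1, 0, 0], [1, 0, -4.1, 0, 0]]
  ]
}}

```text
t: 21.93
ee_pos: [0.4944, -0.064, 0.1815]
tool_rot: [-0.7, -0.088, 0.701, -0.1]
contact_force: [-0.4, 0.7, -1.2]
width: 0.195
```

Emit:
{"name": "carry_out", "arguments": {
  "series": [
    [[1, 0, -4.1, 0, 0], [1, 0, -4.1, 0, 0], [1, 0, -4.1, 0, 0], [1, 0, -4.1, 0, 0]]
  ]
}}

```text
t: 22.27
ee_pos: [0.4911, -0.2306, 0.1779]
tool_rot: [-0.699, -0.088, 0.703, -0.098]
contact_force: [1.5, 0.3, -0.2]
width: 0.192
```

```bash
python3 tilt.py
```

```text
t 22.2667 ee [ 491.1 -230.6  177.9] tilt deg [-0.21 -0.85] yaw y-axis -74.8 q [-0.65  0.4   1.53 -0.02  1.21  0.66] F [ 1.5  0.3 -0.2] w 0.192 qd [-0.78  0.42 -0.57  0.01  0.16 -0.78]
```

Emit:
{"name": "carry_out", "arguments": {
  "series": [
    [[1, 0.3, -4.1, 0, 0], [1, 0.3, -4.1, 0, 0], [1, 0.3, -3.5, -0.5, 0], [1, 0, -0.8, -0.5, 0], [1, 0, 0, -0.2, 0]]
  ]
}}

```text
t: 22.68
ee_pos: [0.4957, -0.366, 0.1591]
tool_rot: [-0.697, -0.087, 0.705, -0.094]
contact_force: [-0.1, 0.2, -0.7]
width: 0.197
```

```bash
python3 tilt.py
```

```text
t 22.6833 ee [ 495.7 -366.   159.1] tilt deg [-0.54 -0.66] yaw y-axis -75.3 q [-0.82  0.57  1.3  -0.02  1.27  0.5 ] F [-0.1  0.2 -0.7] w 0.197 qd [-0.03  0.05  0.02 -0.   -0.05 -0.  ]
```

Emit:
{"name": "carry_out", "arguments": {
  "series": [
    [[1, 0.5, 0.7, -0.7, 0], [1, 0, 0.05, -0.2, 0], [1, -0.05, 0.05, -0.2, 0]]
  ]
}}

```text
t: 22.93
ee_pos: [0.5002, -0.3545, 0.1449]
tool_rot: [-0.697, -0.088, 0.706, -0.093]
contact_force: [-0.1, 0.1, -0.5]
width: 0.196
```

```bash
python3 tilt.py;  python3 snap.py 11 .503 -.36 .13; python3 held.py 11 yellow .503 -.36; python3 tilt.py
```

```text
t 22.9333 ee [ 500.2 -354.5  144.9] tilt deg [-0.71 -0.46] yaw y-axis -75.3 q [-0.8   0.58  1.33 -0.02  1.24  0.52] F [-0.1  0.1 -0.5] w 0.196 qd [ 0.04  0.    0.1   0.01 -0.08  0.02]
{'t': np.float64(23.0333), 'qpos': array([-0.8014,  0.581 ,  1.3258, -0.0152,  1.2381,  0.5171]), 'ee_pos': array([ 0.5001, -0.3544,  0.1451]), 'contact_force': array([ 0.5259, -0.1362, -2.4743]), 'width': np.float64(0.1972)}
[[-0.013  0.254 -0.967]
 [-0.008 -0.967 -0.254]
 [-1.     0.004  0.014]]
scene yellow 135 ctr [ 500.4 -359.3] z [ 66.6 116.7] res 0.7
t 23.0333 ee [ 500.1 -354.4  145.1] tilt deg [-0.72 -0.44] yaw y-axis -75.3 q [-0.8   0.58  1.33 -0.02  1.24  0.52] F [ 0.5 -0.1 -2.5] w 0.197 qd [-0.01 -0.01 -0.02 -0.    0.01 -0.  ]
```

View pics/c11.png

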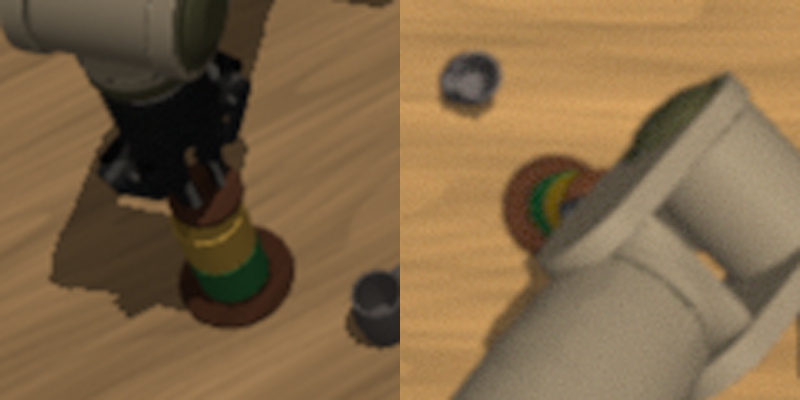

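Emit:
{"name": "carry_out", "arguments": {
  "series": [
    [[1, 0.1, -0.5, -0.2, 0], [1, -0.05, 0.05, -0.2, 0]]
  ]
}}

```text
t: 23.2
ee_pos: [0.5014, -0.3581, 0.1421]
tool_rot: [-0.697, -0.089, 0.705, -0.094]
contact_force: [0.1, -0.2, -0.8]
width: 0.195
```

```bash
python3 tilt.py
```

```text
t 23.2 ee [ 501.4 -358.1  142.1] tilt deg [-0.64 -0.53] yaw y-axis -75.1 q [-0.8   0.59  1.32 -0.02  1.23  0.51] F [ 0.1 -0.2 -0.8] w 0.195 qd [ 0.02 -0.02  0.08  0.01 -0.07  0.01]
```

Emit:
{"name": "carry_out", "arguments": {
  "series": [
    [[1, 0, -0.1, -0.5, 0], [1, -0.05, 0.05, -0.5, 0], [1, -0.05, 0.05, -0.4, 0], [1, -0.1, 0.1, -0.3, 0]]
  ]
}}

```text
t: 23.53
ee_pos: [0.4996, -0.3571, 0.1243]
tool_rot: [-0.697, -0.088, 0.705, -0.095]
contact_force: [-1.0, -1.6, 0.9]
width: 0.192
```

```bash
python3 tilt.py
```

```text
t 23.5333 ee [ 499.6 -357.1  124.3] tilt deg [-0.57 -0.6 ] yaw y-axis -75.1 q [-0.8   0.6   1.35 -0.02  1.19  0.51] F [-1.  -1.6  0.9] w 0.192 qd [-0.    0.    0.11  0.   -0.11  0.  ]
```

Emit:
{"name": "carry_out", "arguments": {
  "series": [
    [[1, 0.1, -0.1, -0.3, 0]]
  ]
}}

```text
t: 23.62
ee_pos: [0.5012, -0.3583, 0.1232]
tool_rot: [-0.698, -0.088, 0.704, -0.096]
contact_force: [-5.2, 6.0, 36.2]
width: 0.19
```

```bash
python3 tilt.py;  python3 snap.py 12 .503 -.36 .13
```

```text
t 23.6167 ee [ 501.2 -358.3  123.2] tilt deg [-0.43 -0.7 ] yaw y-axis -75.1 q [-0.8   0.61  1.34 -0.01  1.19  0.51] F [-5.2  6.  36.2] w 0.19 qd [ 0.    0.04 -0.07  0.   -0.01  0.  ]
{'t': np.float64(23.7167), 'qpos': array([-0.8046,  0.6061,  1.3437, -0.0148,  1.1885,  0.5119]), 'ee_pos': array([ 0.5013, -0.3583,  0.1235]), 'contact_force': array([-2.5716,  4.2585, 14.518 ]), 'width': np.float64(0.1977)}
[[-0.008  0.257 -0.966]
 [-0.012 -0.966 -0.257]
 [-1.     0.01   0.01 ]]
```

View pics/c12.png

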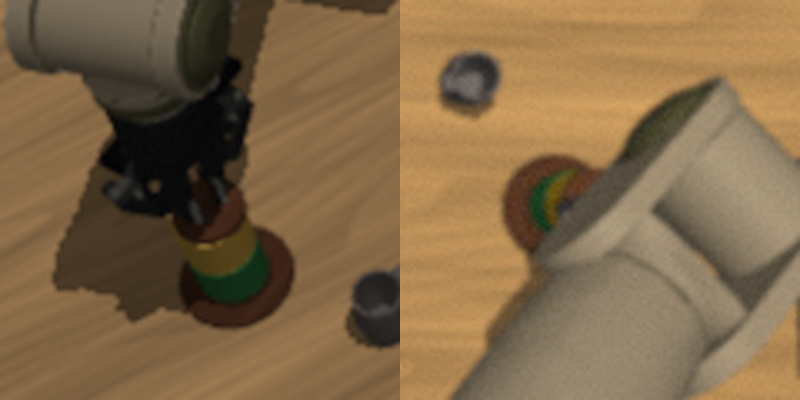

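```bash
python3 - <<'E'
from h import *
W=cloud("scene",np.load("pics/scene12.npy"))
p=cv2.imread("pics/scene12.png");h=cv2.cvtColor(p,cv2.COLOR_BGR2HSV)
m=(np.hypot(W[...,0]-.503,W[...,1]+.36)<.045)&(W[...,2]>.11)&(W[...,2]<.130)
vv,uu=np.nonzero(m);print(len(vv),uu.min(),uu.max(),vv.min(),vv.max())
for z0 in (.112,.115,.118,.121,.124,.127):
    k=m&(W[...,2]>z0)&(W[...,2]<=z0+.003);P=W[k];print(z0,len(P),np.round([P[:,0].min(),P[:,0].max(),P[:,1].min(),P[:,1].max()],3), np.median(h[k],0))
Q=W[m&(W[...,2]>.116)&(W[...,2]<.124)&(W[...,0]>.505)]
f=least_squares(lambda q:np.hypot(Q[:,0]-q[0],Q[:,1]-q[1])-.03,[.5,-.36],loss="soft_l1",f_scale=.002);print(f.x,np.median(abs(f.fun)))
E
python3 held.py 12 yellow .503 -.36
```

```text
244 169 191 228 248
0.112 23 [ 0.492  0.534 -0.39  -0.337] [ 20. 174.  68.]
0.115 17 [ 0.502  0.533 -0.385 -0.332] [ 12. 163.  50.]
0.118 53 [ 0.495  0.534 -0.385 -0.331] [ 11. 159.  59.]
0.121 84 [ 0.473  0.533 -0.386 -0.328] [ 11.  157.   54.5]
0.124 39 [ 0.501  0.533 -0.386 -0.33 ] [ 10. 159.  61.]
0.127 15 [ 0.491  0.527 -0.381 -0.334] [ 11. 151.  25.]
[ 0.49447629 -0.35789793] 0.004762929172723397
scene yellow 78 ctr [ 501.8 -359.8] z [ 71.6 109.5] res 0.79
```

Emit:
{"name": "carry_out", "arguments": {
  "series": [
    [[0.7, 0, 0, 0.1, 0], [0.4, -0.05, 0.05, 0, 0], [0, -0.05, 0.05, -0.1, 0], [0, -0.05, 0.05, 0, 0], [0, 0, 0, 1, 0]]
  ]
}}

```text
t: 24.13
ee_pos: [0.499, -0.3561, 0.1323]
tool_rot: [-0.698, -0.088, 0.705, -0.095]
contact_force: [-0.9, -0.6, -1.4]
width: 0.854
```

Emit:
{"name": "carry_out", "arguments": {
  "series": [
    [[0, 0, 0, 3, 0], [0, 0, 0, 4, 0], [0, 0, 1, 2, 0], [0, 0.5, 4, 0, 0], [0, 0.5, 4, 0, 0]]
  ]
}}

```text
t: 24.55
ee_pos: [0.507, -0.2692, 0.2285]
tool_rot: [-0.698, -0.085, 0.705, -0.092]
contact_force: [1.0, 1.0, -2.0]
width: 1.0
```

Emit:
{"name": "carry_out", "arguments": {
  "series": [
    [[0, 0.7, 4.1, 0, 0], [0, 0.7, 4.1, 0, 0], [0, 0.7, 4.1, 0, 0], [0, 0.7, 4.1, 0, 0], [0, 0.7, 4.1, 0, 0]]
  ]
}}

```text
t: 24.97
ee_pos: [0.5404, -0.0619, 0.2332]
tool_rot: [-0.7, -0.082, 0.704, -0.092]
contact_force: [-0.2, 0.7, -0.1]
width: 1.0
```

```bash
python3 tilt.py;  python3 snap.py 13 .503 -.36 .1
python3 - <<'E'
from h import *
for n in("top","scene"):
    W=cloud(n,np.load(f"pics/{n}13.npy"))
    P=near(W,(.503,-.36),.038,.115,.13);print(n,len(P),enc(P),P.mean(0),np.percentile(P[:,2],[5,50,95]))
    P=near(W,(.503,-.36),.038,.144,.17);print(n,len(P),enc(P),np.percentile(P[:,2],[5,50,95]))
    P=near(W,(.503,-.36),.034,.117,.13);P=P[np.hypot(P[:,0]-.5025,P[:,1]+.359)>.012];A=np.c_[P[:,:2]-[.5025,-.359],np.ones(len(P))];print("slope",np.linalg.lstsq(A,P[:,2],rcond=None)[0])
E
```

```text
t 24.9667 ee [540.4 -61.9 233.2] tilt deg [-0.21 -0.83] yaw y-axis -75.9 q [-0.32  0.35  1.44 -0.02  1.35  1.01] F [-0.2  0.7 -0.1] w 1.0 qd [ 0.92  0.01 -0.04  0.    0.03  0.92]
{'t': np.float64(25.0667), 'qpos': array([-0.317 ,  0.3546,  1.4349, -0.014 ,  1.351 ,  1.0039]), 'ee_pos': array([ 0.5409, -0.0587,  0.2333]), 'contact_force': array([-0.121 ,  0.0089, -0.6693]), 'width': np.float64(0.9981)}
[[-0.003  0.25  -0.968]
 [-0.013 -0.968 -0.25 ]
 [-1.     0.012  0.006]]
top 325 [ 502.9 -357.    31.3] [ 0.5020064  -0.35406942  0.12264146] [0.11836357 0.12261907 0.12657448]
top 38 [ 502.4 -355.6    8.9] [0.14628658 0.15153274 0.15439446]
slope [ 0.00923071 -0.00044275  0.12267079]
scene 299 [ 502.  -357.    32.1] [ 0.50670718 -0.35778384  0.1223776 ] [0.11759136 0.12247254 0.12676762]
scene 38 [ 502.2 -356.6    9.1] [0.14696166 0.15155093 0.15480221]
slope [-0.0201596   0.00336136  0.12263844]
```

View pics/c13.png

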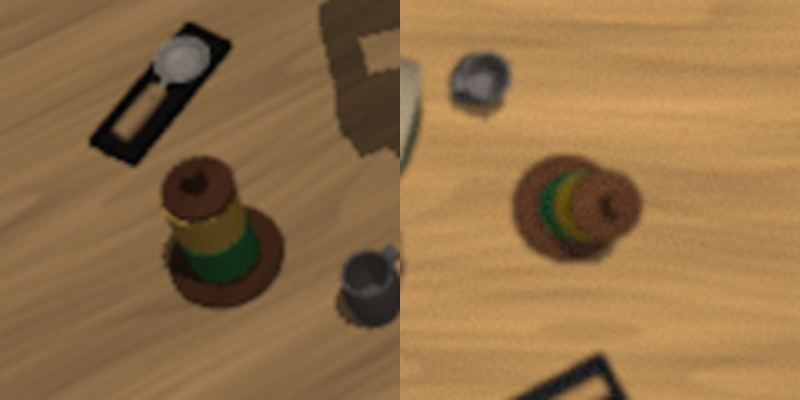

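Emit:
{"name": "carry_out", "arguments": {
  "series": [
    [[0, 1.9, 3.6, 0, 0], [0, 1.9, 3.6, 0, 0], [0, 1.9, 3.6, 0, 0], [0, 1.9, 3.6, -1, 0], [0, 1.3, 2.6, -2, 0]]
  ]
}}

```text
t: 25.48
ee_pos: [0.6307, 0.1094, 0.2104]
tool_rot: [0.703, 0.081, -0.7, 0.093]
contact_force: [0.3, -0.1, 0.3]
width: 0.998
```

Emit:
{"name": "carry_out", "arguments": {
  "series": [
    [[0, 0, 0, -3, 0], [0, 0, 0, -3, 0], [0, 0, 0, -2, 0], [0, -0.1, 0, -0.5, 0]]
  ]
}}

```text
t: 25.82
ee_pos: [0.6309, 0.1151, 0.1209]
tool_rot: [0.703, 0.084, -0.7, 0.095]
contact_force: [-0.2, -0.5, -0.4]
width: 0.999
```

```bash
python3 tilt.py
```

```text
t 25.8167 ee [630.9 115.1 120.9] tilt deg [ 0.41 -0.88] yaw y-axis -75.5 q [ 0.    0.66  1.26 -0.02  1.22  1.33] F [-0.2 -0.5 -0.4] w 0.999 qd [ 0.    0.02  0.09 -0.   -0.12  0.  ]
```

Emit:
{"name": "carry_out", "arguments": {
  "series": [
    [[0, 0.6, 0.55, -3, 0], [0, 0, 0, -3, 0], [0, 0, 0, -2.5, 0], [0, -0.1, 0, -0.8, 0], [0, -0.1, 0, -0.3, 0]]
  ]
}}

```text
t: 26.23
ee_pos: [0.6373, 0.1184, 0.0267]
tool_rot: [0.705, 0.082, -0.698, 0.095]
contact_force: [0.3, 0.1, 0.9]
width: 1.001
```

```bash
python3 tilt.py
```

```text
t 26.2333 ee [637.3 118.4  26.7] tilt deg [ 0.76 -0.91] yaw y-axis -75.6 q [ 0.01  0.78  1.31 -0.02  1.04  1.34] F [0.3 0.1 0.9] w 1.001 qd [-0.01  0.03  0.06 -0.   -0.08  0.  ]
```

Emit:
{"name": "carry_out", "arguments": {
  "series": [
    [[0.3, -0.1, 0.2, -0.6, 0], [0.6, -0.1, 0, -0.2, 0], [0.8, -0.1, 0, -0.15, 0], [0.8, -0.1, 0, -0.15, 0], [0.8, -0.1, 0, -0.1, 0]]
  ]
}}

```text
t: 26.65
ee_pos: [0.6355, 0.12, 0.0216]
tool_rot: [0.709, 0.082, -0.694, 0.095]
contact_force: [0.3, 0.1, -2.1]
width: 0.691
```

```bash
python3 tilt.py
```

```text
t 26.65 ee [635.5 120.   21.6] tilt deg [ 1.36 -0.91] yaw y-axis -75.7 q [ 0.01  0.78  1.33 -0.02  1.01  1.34] F [ 0.3  0.1 -2.1] w 0.691 qd [ 0.   -0.03  0.04 -0.   -0.04  0.  ]
```

Emit:
{"name": "carry_out", "arguments": {
  "series": [
    [[0.8, 0, 0, 2, 0], [0.8, 0, 0, 4, 0], [0.8, 0, 0, 4, 0], [0.8, -1, -0.6, 2, 0], [0.8, -2.5, -1.6, 0, 0]]
  ]
}}

```text
t: 27.07
ee_pos: [0.5997, 0.099, 0.1465]
tool_rot: [0.709, 0.082, -0.694, 0.095]
contact_force: [1.1, -0.7, -1.4]
width: 0.687
```

```bash
python3 tilt.py
```

```text
t 27.0667 ee [599.7  99.  146.5] tilt deg [ 1.33 -0.9 ] yaw y-axis -75.6 q [-0.02  0.55  1.37 -0.02  1.2   1.3 ] F [ 1.1 -0.7 -1.4] w 0.687 qd [-0.34 -0.75  1.24 -0.01 -0.5  -0.34]
```

Emit:
{"name": "carry_out", "arguments": {
  "series": [
    [[0.8, -3.3, -2.15, 0, 0], [0.8, -3.3, -2.15, 0, 0], [0.8, -3.2, -2.15, -1, 0], [0.8, -1.5, -1, -2, 0], [0.8, 0, 0, -1, 0]]
  ]
}}

```text
t: 27.48
ee_pos: [0.4803, 0.0211, 0.1122]
tool_rot: [0.713, 0.081, -0.689, 0.097]
contact_force: [0.6, 0.8, -1.1]
width: 0.695
```

```bash
python3 tilt.py
```

```text
t 27.4833 ee [480.3  21.1 112.2] tilt deg [ 2.08 -1.04] yaw y-axis -75.5 q [-0.19  0.34  1.81 -0.01  0.96  1.13] F [ 0.6  0.8 -1.1] w 0.695 qd [-0.01  0.12  0.1   0.   -0.29  0.01]
```

Emit:
{"name": "carry_out", "arguments": {
  "series": [
    [[0.8, -1.2, -0.8, -2, 0], [0.8, 0, 0, -1.5, 0], [0.8, 0, 0, -0.5, 0], [0.8, 0, 0, 0, 0]]
  ]
}}

```text
t: 27.82
ee_pos: [0.4663, 0.0118, 0.072]
tool_rot: [0.714, 0.08, -0.689, 0.097]
contact_force: [0.4, 0.3, -0.3]
width: 0.684
```

```bash
python3 tilt.py; python3 snap.py 14; python3 held.py 14 blue; python3 tilt.py
```

```text
t 27.8167 ee [466.3  11.8  72. ] tilt deg [ 2.21 -1.08] yaw y-axis -75.6 q [-0.22  0.37  1.89 -0.01  0.84  1.11] F [ 0.4  0.3 -0.3] w 0.684 qd [-0.   -0.01 -0.01  0.    0.01  0.  ]
{'t': np.float64(27.9167), 'qpos': array([-0.2205,  0.3716,  1.8859, -0.0134,  0.8403,  1.1075]), 'ee_pos': array([0.4672, 0.0118, 0.0731]), 'contact_force': array([-0.232 ,  0.4914, -1.211 ]), 'width': np.float64(0.6823)}
[[ 0.041  0.248 -0.968]
 [-0.019 -0.968 -0.249]
 [-0.999  0.029 -0.035]]
scene blue 142 ctr [466.5  10.5] z [ 60.  111.8] res 1.61
t 27.9167 ee [467.2  11.8  73.1] tilt deg [ 2.33 -1.11] yaw y-axis -75.6 q [-0.22  0.37  1.89 -0.01  0.84  1.11] F [-0.2  0.5 -1.2] w 0.682 qd [ 0.   -0.01 -0.01 -0.    0.   -0.  ]
```

View pics/c14.png

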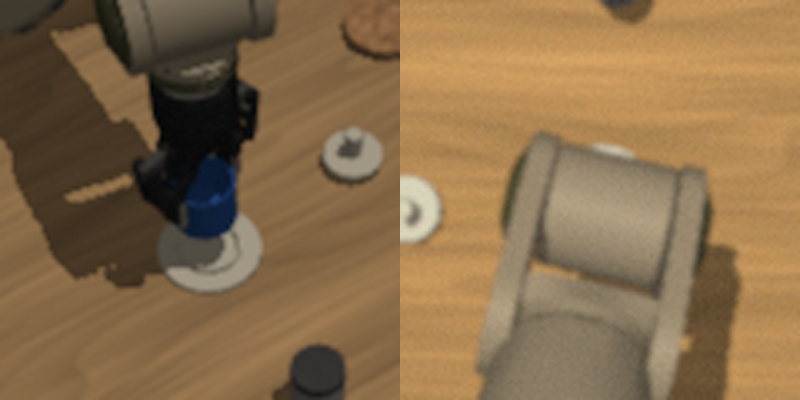

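Emit:
{"name": "carry_out", "arguments": {
  "series": [
    [[0.8, 0.2, 0.2, -1.7, 0], [0.8, 0, 0, -1.5, 0], [0.8, 0, 0, -0.7, 0], [0.8, 0, 0, 0, 0]]
  ]
}}

```text
t: 28.25
ee_pos: [0.473, 0.014, 0.037]
tool_rot: [0.718, 0.08, -0.685, 0.099]
contact_force: [0.3, 0.5, -1.7]
width: 0.683
```

```bash
python3 tilt.py
```

```text
t 28.25 ee [473.  14.  37.] tilt deg [ 2.85 -1.21] yaw y-axis -75.5 q [-0.21  0.44  1.9  -0.02  0.74  1.12] F [ 0.3  0.5 -1.7] w 0.683 qd [ 0.01 -0.02 -0.02 -0.    0.02 -0.  ]
```

Emit:
{"name": "carry_out", "arguments": {
  "series": [
    [[0.8, -0.45, -0.05, -0.4, 0], [0.8, 0, 0, -0.4, 0], [0.8, -0.1, 0, -0.3, 0]]
  ]
}}

```text
t: 28.5
ee_pos: [0.469, 0.0134, 0.0278]
tool_rot: [0.719, 0.079, -0.683, 0.1]
contact_force: [4.6, 1.4, 21.3]
width: 0.688
```

```bash
python3 tilt.py
```

```text
t 28.5 ee [469.   13.4  27.8] tilt deg [ 3.12 -1.27] yaw y-axis -75.5 q [-0.22  0.45  1.92 -0.02  0.71  1.11] F [ 4.6  1.4 21.3] w 0.688 qd [-0.    0.02  0.03  0.01 -0.12 -0.01]
```

Emit:
{"name": "carry_out", "arguments": {
  "series": [
    [[0.5, 0, 0, 0, 0], [0.1, -0.05, 0, -0.1, 0], [0, -0.05, 0, 0, 0], [0, 0, 0, 1.5, 0], [0, 0, 0, 4, 0]]
  ]
}}

```text
t: 28.92
ee_pos: [0.465, 0.0137, 0.0786]
tool_rot: [0.716, 0.08, -0.686, 0.098]
contact_force: [-0.5, 0.4, 0.0]
width: 0.998
```

Emit:
{"name": "carry_out", "arguments": {
  "series": [
    [[0, 0, 0, 4, 0], [0, 0, 1, 4, 0], [0, 0, 4, 0, 0], [0, 0, 4, 0, 0], [0, 0, 4, 0, 0]]
  ]
}}

```text
t: 29.33
ee_pos: [0.4676, 0.142, 0.1709]
tool_rot: [0.722, 0.075, -0.682, 0.096]
contact_force: [1.3, 0.3, 0.4]
width: 1.003
```

```bash
python3 tilt.py;python3 snap.py 15 .471 .0146 .05; python3 held.py 15 blue .471 .0146
python3 - <<'E'
from h import *
for n in("top","scene"):
    W=cloud(n,np.load(f"pics/{n}15.npy"))
    P=near(W,(.471,.0146),.038,.052,.08);print(n,len(P),enc(P),np.percentile(P[:,2],[5,50,95]))
E
python3 rim.py 15 .471 .0146 .064; python3 tilt.py
```

```text
t 29.3333 ee [467.6 142.  170.9] tilt deg [ 3.41 -1.28] yaw y-axis -76.2 q [ 0.07  0.27  1.73 -0.03  1.09  1.41] F [1.3 0.3 0.4] w 1.003 qd [ 1.08  0.27 -0.38 -0.06  0.12  1.12]
{'t': np.float64(29.4333), 'qpos': array([ 0.0751,  0.2676,  1.7294, -0.0286,  1.0887,  1.409 ]), 'ee_pos': array([0.4666, 0.1453, 0.1699]), 'contact_force': array([-1.0138, -0.1749,  1.0493]), 'width': np.float64(0.999)}
[[ 0.058  0.246 -0.968]
 [-0.021 -0.969 -0.247]
 [-0.998  0.035 -0.051]]
scene blue 182 ctr [472.9  14.1] z [17.1 66. ] res 2.21
top 74 [473.3  15.1  29.7] [0.05902698 0.06382789 0.0674419 ]
scene 134 [473.1  14.5  31.5] [0.05286549 0.06180795 0.06821225]
top -180 8 65.3
top -135 9 66.8
top -90 8 64.2
top -45 11 66.2
top 0 9 66.8
top 45 9 66.0
top 90 9 65.9
top 135 7 67.2
scene -180 11 66.5
scene -135 7 66.6
scene -90 13 65.8
scene -45 17 67.2
scene 0 12 65.8
scene 45 10 66.5
scene 90 9 65.8
scene 135 6 63.9
t 29.4333 ee [466.6 145.3 169.9] tilt deg [ 3.31 -1.21] yaw y-axis -75.8 q [ 0.08  0.27  1.73 -0.03  1.09  1.41] F [-1.  -0.2  1. ] w 0.999 qd [-0.1  -0.    0.04 -0.02 -0.01 -0.09]
```

View pics/c15.png

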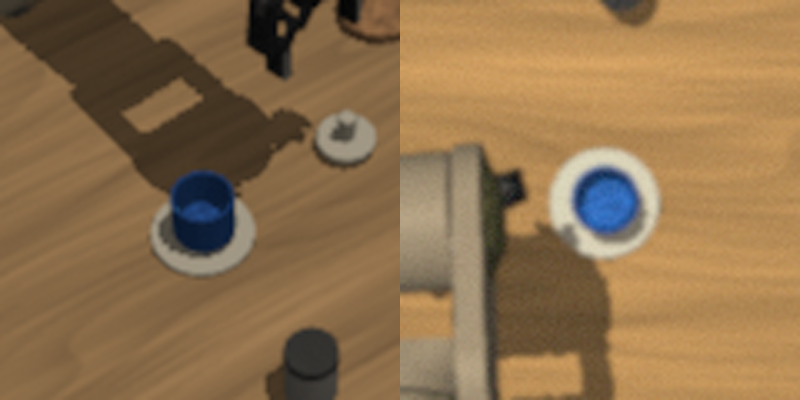

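Emit:
{"name": "carry_out", "arguments": {
  "series": [
    [[0, -0.6, 4.0, -2, 0], [0, 0, 0, -4, 0], [0, 0, 0, -3, 0], [0, 0, 0, -2, 0], [0, -0.1, 0, -0.3, 0]]
  ]
}}

```text
t: 29.85
ee_pos: [0.461, 0.181, 0.0583]
tool_rot: [0.723, 0.079, -0.679, 0.099]
contact_force: [-0.4, -0.7, -0.4]
width: 1.004
```

```bash
python3 tilt.py
```

```text
t 29.85 ee [461.  181.   58.3] tilt deg [ 3.77 -1.17] yaw y-axis -75.5 q [ 0.15  0.44  1.83 -0.04  0.81  1.5 ] F [-0.4 -0.7 -0.4] w 1.004 qd [ 0.    0.01  0.04 -0.   -0.07  0.  ]
```

Emit:
{"name": "carry_out", "arguments": {
  "series": [
    [[0, -0.25, 0.6, -1.5, 0], [0, 0, 0, -1.2, 0], [0, -0.1, 0, -0.5, 0], [0, -0.1, 0, -0.1, 0]]
  ]
}}

```text
t: 30.18
ee_pos: [0.4571, 0.1854, 0.0257]
tool_rot: [0.723, 0.078, -0.679, 0.099]
contact_force: [0.4, 0.6, 0.4]
width: 0.998
```

```bash
python3 tilt.py
```

```text
t 30.1833 ee [457.1 185.4  25.7] tilt deg [ 3.78 -1.2 ] yaw y-axis -75.6 q [ 0.16  0.5   1.85 -0.05  0.73  1.52] F [0.4 0.6 0.4] w 0.998 qd [-0.01 -0.01  0.03 -0.   -0.03  0.  ]
```

Emit:
{"name": "carry_out", "arguments": {
  "series": [
    [[0.3, 0.15, 0.15, -0.35, 0], [0.6, 0, 0, 0, 0], [0.9, -0.05, 0, 0, 0], [1, -0.05, 0, 0, 0], [1, -0.05, 0, 0, 0]]
  ]
}}

```text
t: 30.6
ee_pos: [0.4592, 0.1865, 0.0254]
tool_rot: [0.725, 0.078, -0.677, 0.099]
contact_force: [-0.4, 0.2, 0.6]
width: 0.297
```

```bash
python3 tilt.py
```

```text
t 30.6 ee [459.2 186.5  25.4] tilt deg [ 4.08 -1.17] yaw y-axis -75.7 q [ 0.17  0.5   1.85 -0.05  0.73  1.52] F [-0.4  0.2  0.6] w 0.297 qd [ 0.   -0.02  0.01 -0.   -0.    0.  ]
```

Emit:
{"name": "carry_out", "arguments": {
  "series": [
    [[1, 0, 0, -0.35, 0], [1, 0, 0, -0.05, 0], [1, -0.05, 0, -0.05, 0], [1, -0.05, 0, -0.05, 0]]
  ]
}}

```text
t: 30.93
ee_pos: [0.4605, 0.1868, 0.0234]
tool_rot: [0.728, 0.078, -0.674, 0.099]
contact_force: [-0.9, -0.9, 7.7]
width: 0.193
```

```bash
python3 tilt.py
```

```text
t 30.9333 ee [460.5 186.8  23.4] tilt deg [ 4.48 -1.11] yaw y-axis -75.7 q [ 0.17  0.5   1.85 -0.05  0.72  1.52] F [-0.9 -0.9  7.7] w 0.193 qd [ 0.   -0.01  0.01 -0.   -0.02  0.  ]
```

Emit:
{"name": "carry_out", "arguments": {
  "series": [
    [[1, 0, 0, 2, 0], [1, 0, 0, 4, 0], [1, 0, -0.5, 4, 0], [1, 0.4, -3, 1, 0], [1, 0.4, -4, 0, 0]]
  ]
}}

```text
t: 31.35
ee_pos: [0.465, 0.1139, 0.1357]
tool_rot: [0.725, 0.081, -0.676, 0.101]
contact_force: [1.6, -1.0, -0.9]
width: 0.188
```

```bash
python3 tilt.py
```

```text
t 31.35 ee [465.  113.9 135.7] tilt deg [ 4.14 -1.13] yaw y-axis -75.3 q [ 0.01  0.28  1.81 -0.02  0.98  1.33] F [ 1.6 -1.  -0.9] w 0.188 qd [-1.08 -0.23  0.25  0.09 -0.09 -1.15]
```

Emit:
{"name": "carry_out", "arguments": {
  "series": [
    [[1, 0.4, -4, 0, 0], [1, 0.4, -4, -0.5, 0], [1, 0.1, -1.5, -0.5, 0], [1, -0.1, 0, -0.5, 0], [1, -0.1, 0, -0.3, 0]]
  ]
}}

```text
t: 31.77
ee_pos: [0.4725, 0.0098, 0.1188]
tool_rot: [0.727, 0.078, -0.675, 0.101]
contact_force: [-0.7, 0.6, -1.5]
width: 0.194
```

```bash
python3 tilt.py
```

```text
t 31.7667 ee [472.5   9.8 118.8] tilt deg [ 4.42 -1.24] yaw y-axis -75.5 q [-0.23  0.29  1.86 -0.    0.92  1.09] F [-0.7  0.6 -1.5] w 0.194 qd [-0.03  0.03  0.07 -0.   -0.11 -0.01]
```

Lower to just above the rim and check.

Emit:
{"name": "carry_out", "arguments": {
  "series": [
    [[1, 0.15, 0.3, -1, 0], [1, -0.05, 0, -0.7, 0], [1, -0.1, 0, -0.3, 0]]
  ]
}}

```text
t: 32.02
ee_pos: [0.4715, 0.0152, 0.097]
tool_rot: [0.726, 0.079, -0.675, 0.101]
contact_force: [-0.5, -0.0, -0.9]
width: 0.192
```

```bash
python3 tilt.py; python3 snap.py 16 .473 .0146 .08
python3 - <<'E'
from h import *
W=cloud("scene",np.load("pics/scene16.npy"))
for z0,z1 in ((.09,.096),(.096,.1),(.1,.104),(.104,.108),(.108,.114),(.114,.122)):
    P=near(W,(.473,.0146),.042,z0,z1);print(z0,len(P),np.round(1000*np.array([*P.min(0)[:2],*P.max(0)[:2]])) if len(P) else '')
E
python3 tilt.py
```

```text
t 32.0167 ee [471.5  15.2  97. ] tilt deg [ 4.33 -1.19] yaw y-axis -75.4 q [-0.21  0.32  1.88 -0.01  0.86  1.1 ] F [-0.5 -0.  -0.9] w 0.192 qd [ 0.02  0.04  0.08  0.   -0.11  0.01]
{'t': np.float64(32.1167), 'qpos': array([-0.2149,  0.3227,  1.8779, -0.0055,  0.8629,  1.1037]), 'ee_pos': array([0.4714, 0.0151, 0.0974]), 'contact_force': array([ 0.7639, -0.4853, -0.4371]), 'width': np.float64(0.1931)}
[[ 0.075  0.251 -0.965]
 [-0.021 -0.967 -0.254]
 [-0.997  0.039 -0.068]]
0.09 62 [447. -16. 500.  44.]
0.096 6 [471.  -7. 481.  33.]
0.1 6 [473.  14. 479.  32.]
0.104 12 [473.  -4. 485.  33.]
0.108 15 [470.  -6. 484.  34.]
0.114 35 [460.  -6. 485.  38.]
t 32.1167 ee [471.4  15.1  97.4] tilt deg [ 4.31 -1.19] yaw y-axis -75.4 q [-0.21  0.32  1.88 -0.01  0.86  1.1 ] F [ 0.8 -0.5 -0.4] w 0.193 qd [-0.01 -0.01 -0.02 -0.    0.01 -0.  ]
```

View pics/c16.png

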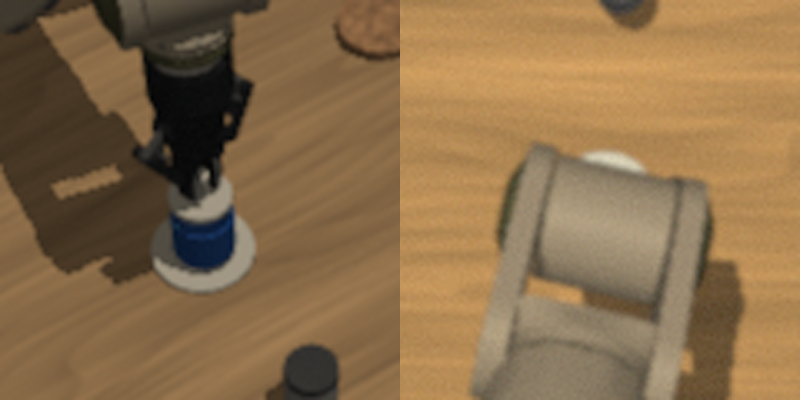

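Emit:
{"name": "carry_out", "arguments": {
  "series": [
    [[1, 0.25, -0.1, -0.5, 0], [1, 0, 0, -0.5, 0], [1, -0.05, 0, -0.4, 0]]
  ]
}}

```text
t: 32.37
ee_pos: [0.4744, 0.0149, 0.0837]
tool_rot: [0.727, 0.08, -0.674, 0.102]
contact_force: [-0.5, -0.8, -1.0]
width: 0.19
```

```bash
python3 tilt.py
```

```text
t 32.3667 ee [474.4  14.9  83.7] tilt deg [ 4.48 -1.21] yaw y-axis -75.3 q [-0.21  0.35  1.88 -0.01  0.83  1.1 ] F [-0.5 -0.8 -1. ] w 0.19 qd [-0.    0.08  0.06 -0.   -0.14 -0.  ]
```

Emit:
{"name": "carry_out", "arguments": {
  "series": [
    [[1, -0.1, -0.05, -0.4, 0], [1, -0.1, 0, -0.3, 0], [1, -0.1, 0, -0.3, 0]]
  ]
}}

```text
t: 32.62
ee_pos: [0.4756, 0.0143, 0.0791]
tool_rot: [0.731, 0.079, -0.67, 0.103]
contact_force: [-12.4, 5.8, 46.7]
width: 0.194
```

```bash
python3 tilt.py
```

```text
t 32.6167 ee [475.6  14.3  79.1] tilt deg [ 5.16 -1.27] yaw y-axis -75.4 q [-0.22  0.36  1.89 -0.    0.8   1.1 ] F [-12.4   5.8  46.7] w 0.194 qd [ 0.   -0.01  0.02  0.01 -0.08 -0.01]
```

Emit:
{"name": "carry_out", "arguments": {
  "series": [
    [[0.7, -0.05, 0, 0.1, 0], [0.4, -0.1, 0, 0, 0], [0, -0.05, 0, 0, 0], [0, -0.05, 0, 0, 0], [0, 0, 0, 1, 0]]
  ]
}}

```text
t: 33.03
ee_pos: [0.4727, 0.0143, 0.0898]
tool_rot: [0.731, 0.079, -0.67, 0.103]
contact_force: [0.2, -0.6, 0.0]
width: 0.856
```

Emit:
{"name": "carry_out", "arguments": {
  "series": [
    [[0, 0, 0, 3, 0], [0, 0, 0, 4, 0], [0, 0, 1, 4, 0], [0, 0, 4, 0, 0], [0, 0, 4, 0, 0]]
  ]
}}

```text
t: 33.45
ee_pos: [0.4711, 0.1017, 0.2033]
tool_rot: [0.73, 0.076, -0.672, 0.099]
contact_force: [0.2, 0.1, -0.6]
width: 1.0
```

Emit:
{"name": "carry_out", "arguments": {
  "series": [
    [[0, 0, 4, 0, 0], [0, 0, 4, 0, 0], [0, 0, 4, 0, 0], [0, 0, 0, 0, 0]]
  ]
}}

```text
t: 33.78
ee_pos: [0.4696, 0.2315, 0.2034]
tool_rot: [0.731, 0.077, -0.671, 0.099]
contact_force: [-0.0, 0.2, 0.5]
width: 1.001
```

```bash
python3 tilt.py;python3 snap.py 17 .473 .0146 .06
python3 - <<'E'
from h import *
for n in("top","scene"):
    W=cloud(n,np.load(f"pics/{n}17.npy"))
    for c,z in (((.473,.0146),.072),((.5025,-.358),.122)):
        P=near(W,c,.038,z-.007,z+.008);K=near(W,c,.038,z+.02,z+.05);print(n,enc(P),np.percentile(P[:,2],[50]),"knob",enc(K),np.percentile(K[:,2],[95]))
        P=near(W,c,.034,z-.005,z+.008);P=P[np.hypot(*(P[:,:2]-c).T)>.012];A=np.c_[P[:,:2]-c,np.ones(len(P))];print("  slope",np.round(np.linalg.lstsq(A,P[:,2],rcond=None)[0],3))
    for k,c,z in (("tumbler",(.623,.281),.075),("tin",(.669,.003),.07),("creamer",(.6155,-.267),.062)):
        P=near(W,c,.04,z-.009,z+.01);print(n,k,enc(P))
E
```

```text
t 33.7833 ee [469.6 231.5 203.4] tilt deg [ 5.04 -1.19] yaw y-axis -75.8 q [ 0.26  0.3   1.6  -0.05  1.17  1.59] F [-0.   0.2  0.5] w 1.001 qd [-0.06 -0.02  0.05 -0.03 -0.01 -0.06]
{'t': np.float64(33.8833), 'qpos': array([ 0.2474,  0.2938,  1.6021, -0.0473,  1.1669,  1.5884]), 'ee_pos': array([0.4702, 0.2272, 0.2032]), 'contact_force': array([-0.4103, -0.3136, -0.1615]), 'width': np.float64(1.0036)}
[[ 0.087  0.242 -0.966]
 [-0.023 -0.969 -0.245]
 [-0.996  0.043 -0.079]]
top [474.1  15.1  29.7] [0.07238211] knob [473.8  14.7   8.9] [0.10553358]
  slope [0.001 0.004 0.072]
top [ 502.2 -356.4   30.6] [0.12258743] knob [ 502.4 -355.2    9.2] [0.1561414]
  slope [-0.002  0.     0.123]
top tumbler [622.7 281.1  25.9]
top tin [669.4   2.7  24.4]
top creamer [ 616.3 -266.8   26.6]
scene [473.1  12.9  30.9] [0.07252861] knob [473.7  12.9   9.9] [0.1063429]
  slope [ 0.001 -0.003  0.072]
scene [ 501.5 -357.2   32.4] [0.12235611] knob [ 502.1 -356.9    9.4] [0.15393181]
  slope [-0.019 -0.009  0.122]
scene tumbler [625.3 282.7  29.9]
scene tin [668.5   1.3  26. ]
scene creamer [ 616.  -267.2   27.3]
```

View pics/c17.png

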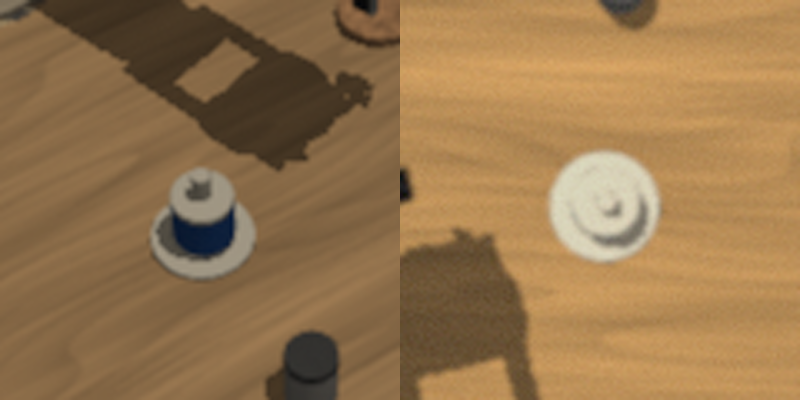

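View pics/scene17.png

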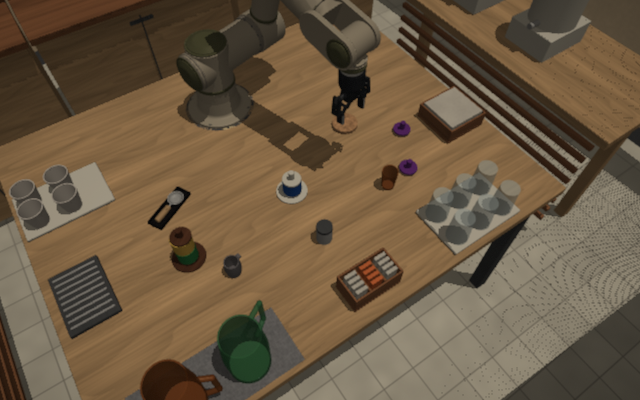

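Both stacks are complete, level and at the expected heights: the dark-lid stack at (183,250) and the white-lid one at (291,185) in the scene view. The bystanders haven't moved and the arm is clear.

```bash
python3 -c "
from rig import robot
print(robot.sign_off())"
```

```text
the job is handed in; nothing more can be done
None
```

The job is done and handed in at about 34 s of the 128 s allowed. The green pot, yellow pot and dark lid are stacked on the dark stand. The blue pot with the white lid is on the white stand.

**Last checks, both cameras, after release:**
- **Heights:** the lid discs measured 122.5 mm on the dark stack (122 expected) and 72.4 mm on the white one (72 expected).
- **Level:** the white lid's fitted slope was 0.004 or less in each direction. The dark lid was level from the top camera. The scene camera showed about 0.02 (roughly 1°), which I put down to depth noise.
- **Bystanders:** the tumbler, tin and creamer are where they were. Positions agreed within about 2 mm from the top camera; the scene camera put the tumbler about 4 mm off.
- **Arm:** it was well clear, with no contact force.

**What didn't go cleanly:**
- **Green pot:** it first sat about 5 mm off centre, against the stand's ring, so I gripped it again and centred it before stacking.
- **Tool tilt:** the tool slowly tilted, reaching about 5° by the end. I turned the gripper past a half turn once to counter it, and it didn't affect how anything seated.
- **Dark lid:** the fingertips touched the lid's disc (about 19 N) while closing, so I raised the gripper before gripping.
- **Seating forces:** pressing pieces home through the grip peaked at about 47 N vertically, under the 120 N wrist limit. The 40 N limit is for the arm or gripper body; these presses went through the fingers onto the held piece.

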